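# Enable the laser with its interlock key

## Robot

A 6-joint arm with a two-finger parallel gripper is mounted at the origin on a cart in front of the work surface, level with it; the furniture and walls round the work are solid. World frame = base frame: x ahead of the robot, y to its left, z up, the work surface at z = 0. Lengths are in m, angles in rad, forces in N, time in s.
With the tool pointing down it reaches from about 0.425 to 0.95 m from the base axis. Payload 3.5 kg.
Tool frame: the origin (TCP) lies between the finger pads; the fingertips stand 17 mm ahead of it and the grasp point (between the pads) lies 2 mm behind it; z points along the fingers, y is the direction in which the jaws open and shut (so a half turn about z gives the same grasp; the last joint's range is limited). The gripper opens to 85 mm and grips with 20 to 120 N. Pads are 22 mm wide; open, the fingers measure 114 mm over their backs; the gripper's body (76 mm by 85 mm) begins 54 mm behind the grasp point. The pads swing forward as they close: fully open they stand 13 mm farther back than shut.
Start: joints at [-1.455, 0.286, 1.577, -0, 1.279, -0.15], TCP at [0.177, -0.651, 0.248] pointing down, gripper open.
Joint ranges: [-2.77, 2.77], [-0.9, 2.22], [0.21, 2.48], [-1.53, 4.67], [0.24, 2.81], [-2.84, 2.84]. Speed limits (rad/s): [2.79, 2.79, 3.14, 3.14, 3.14, 3.14].

## Interface

Orientations are given as a unit quaternion [x, y, z, w].
In Python, from plant import ctrl gives the robot as it stands.
- The arm moves only by the tool carry_out, never from a script. Its argument "commands" is a list of rows, each an object with "delta_pos": the shift along the tool's x, y, z in m, a list of three; "delta_rot": the turn, a rotation vector about the tool's x, y, z in rad, a list of three; "claw": the opening in per cent of the stroke, from 0 (shut) to 100 (fully open). A call has 1 to 8 rows; each row is the pose to reach, as a shift and turn from the pose measured when the call began, along the tool's axes at that moment; what a row does not reach only later rows make up. A row lasts 1/12 s, in which the tool goes at most 41.7 mm and 7.16 degrees, less where a joint would pass 70% of its speed; a pose out of reach is approached as far as the arm can. A call with a gripper value outside its range is refused whole. The fingers move at their own pace and stop on an object; "force" is the grip in N (left out, the last holds). Time passes only in rows, so rows that repeat a pose let the fingers close. It gives the time, the measured TCP pose, the force and the opening at its end, in the units of the state.
- ctrl.get_state(): the state, without advancing time (a new reading comes with each control period).
- ctrl.read_camera(name): name is "scene" or "side" or "wrist"; returns (picture, depth): 480x640x3 uint8, red, green, blue; 480x640 float32, m along the optical axis (not along the pixel's ray), 0 where there is no reading.
- ctrl.camera_info(name): a dict with "fx", "fy", "cx", "cy" (pixels), "rvec" (rotation vector, rad) and "tvec" (3), from world to camera coordinates, as OpenCV has them; the wrist camera has in their place "mount" (4x4, takes a point from camera to tool coordinates, whose origin is the TCP and whose axes are the flange's). Camera axes: x right, y down, z forward; pixel columns grow to the right and rows downward; lengths in m; the calibration is good to about 2 mm. A picture is of the moment at which its call begins: read the wrist's pose just before it. camera_info takes no time and is no camera call.
- ctrl.sign_off(): hands the job in, once; it reports no verdict.
The state is a dict: "time": time; "qpos": joint angles; "dq": joint speeds; "joint_efforts": joint torques, N m; "eef_pos": TCP position; "tcp_rot": TCP orientation; "contact_force": force on the tool from outside, world axes, zero at the start; "wrist_torque": the same for the moment, N m; "opening": opening from 0.0 (shut) to 1.0 (fully open).
Only numpy, scipy, OpenCV 4.12 (cv2) and the standard library are available. Lean on these libraries where they do the work, as an engineer would, in place of code of your own. Each camera call takes 0.05 s, during which the arm holds its last target.

## Task

Make the laser ready: take the red key out of the key stand and push it straight into the slot of the lock on the sloping interlock console, gently, against the spring inside, until its collar is home on the lock plate. Keep it pressed in and turn it clockwise (as you look at the console's face) until it comes up against the stop, then let go, leaving the key caught in the lock. Leave the blue key in the stand, leave the things standing around where they are, and never force the key.

Things in the scene. Friction and masses are not known exactly. Their poses are not given: they have to be found in the camera images.
- red_key: Key with a red bow, 80 mm long, 0.08 to 0.17 kg, upright in one slot of the stand. Origin: centre of its flat tip; z from tip to bow, y across its width, x through its thickness. From the tip: flat steel bit 30 mm wide (y), 10 mm thick (x), 0 to 14 mm, tapering to 28 x 9 in its first 2 mm; shaft 9.6 mm thick; collar 22 mm across at 24.5 to 28.5 mm; then the bow. The same after half a turn about z.
- red_key_bow (a point): Where to grip the red key: middle of its flat plastic bow, 57 mm above the tip. The bow spans 30 to 80 mm from the tip and is 46 mm wide (key y), 12 mm thick (key x). Axes as the key's.
- blue_key: Key of another laser: the red key's shape, origin and axes, with a blue bow. Stands in the other slot of the stand and stays there.
- key_stand: Black block fixed to the bench, 50 (x) by 150 (y) by 28 mm high. Origin: centre of its underside, z up. Two slots at y = +45 and -45 mm, each 13 (x) by 33 mm (y), 22 mm deep, floors 6 mm above the bench. A key stands on a slot's floor, its axes along the stand's within the slot's play. Which key is in which slot varies.
- console: Grey sloping desk console fixed to the bench, 100 mm deep (x), 120 mm wide (y) over dark end cheeks, 30 mm high at its front (-x) and 88 mm at its back. Origin: centre of its underside, z up. Lamps and buttons on its 30 degree face: under 10 mm high, 45 mm or more from the centre. Behind it stands a spectrometer 0.33 m high; between it and the key stand a supply with a box on top, 0.2 m high.
- console_face: Centre of the console's sloping face, on its surface, 59 mm above the bench. z points straight out of the face (30 degrees from vertical, to the console's front), x up the slope, y left as one looks at the face. A key goes in along -z with its width along x. Home, its collar lies on the lock plate, tip at z = -18.5 mm. It can turn only with the tip deeper than -13 mm, the bit then being past the plate.
- slot_nominal (a point): Nominal centre of the keyhole, 6 mm above the face's centre, on the surface of the 66 x 80 mm lock plate with the red ring; axes as console_face. Slot: 33 mm along x, 12.5 mm along y, plate 5 mm thick. The plate is screwed on through cross slots, so the real slot lies up to 7 mm to either side in y (true in x and z): not reported, to be felt or seen.
- lock_rotor (a joint): Angle of the rotor behind the plate, rad: 0 in line with the slot (white dot), growing clockwise as seen facing the plate, stop at 1.22 (green dot). Friction 0.06 N m; stays where left. The bit has about 6 degrees of play in its pocket, so the key must turn up to 76 degrees.
- plunger_rest (a point): Spring plunger behind the slot, seen 6 mm below the plate's surface, meets the entering tip here: 3 N, rising to 8 N with the key home. Let go unturned, the key is pushed out again; let go turned, it rises 5.5 mm until the bit bears on the plate's back, caught. Shares the slot's side offset. Axes as console_face.
- power_sensor: Black round laser power sensor puck, 48 mm across, 18 mm high, loose on the bench to the right of the key stand; origin at the centre of its underside. A bystander.
- dropper: Amber dropper bottle, 33 mm across, 99 mm high, loose on the bench to the right of the key stand; origin at the centre of its underside. A bystander.
- tape_roll: Roll of yellow tape lying flat, 61 mm across, 18 mm high, loose on the bench in front of the console; origin at the centre of its underside. A bystander.
Not all that is in view belongs to the job. What is shaped like the red_key but white is not meant.

How it is judged:
By the outcome, as a careful person would: the job done as asked, in the order asked, and still so for the second after the job is handed in, with the robot touching nothing.
It also fails if it takes over 58 s, if anything falls off the work surface, if the arm or the gripper's body presses on something with over 40 N, if the wrist force passes 120 N, or if a joint passes its speed limit or range.

## Working session

There is one attempt and no reset: what is moved stays moved. The work goes in short steps, Python scripts to look and compute and a tool call to move; the robot and the scene stay as the last step left them, time stands still between calls to the robot, and variables do not carry over. Pictures are saved under pics/ and viewed, and the job is handed in when it is done.

Besides the shell and the picture viewer there is one more tool, called as name(argument=value, ...), one argument or row to a line, values as JSON. carry_out: Moves the arm, as the interface text tells. Its arguments: {"type":"object","properties":{"commands":{"type":"array"},"force":{"type":"number"}},"required":["commands"]}

```bash
ls; mkdir -p pics; cat > h.py <<'E'
import numpy as np, cv2
from scipy.spatial.transform import Rotation as R
from plant import ctrl
def save(n,im): cv2.imwrite('pics/'+n+'.png',im[...,::-1])
def Tcw(name,st=None):
    ci=ctrl.camera_info(name)
    T=np.eye(4)
    if 'mount' in ci:
        M=np.array(ci['mount']); B=np.eye(4); B[:3,:3]=R.from_quat(st['tcp_rot']).as_matrix(); B[:3,3]=st['eef_pos']
        return B@M,ci
    T[:3,:3]=cv2.Rodrigues(np.array(ci['rvec'],float))[0]; T[:3,3]=np.array(ci['tvec']).ravel()
    return np.linalg.inv(T),ci
def cloud(d,name,st=None):
    T,ci=Tcw(name,st)
    v,u=np.mgrid[:480,:640]
    P=np.stack([(u-ci['cx'])/ci['fx']*d,(v-ci['cy'])/ci['fy']*d,d],-1)
    W=P@T[:3,:3].T+T[:3,3]; W[d<=0]=np.nan
    return W
def proj(p,name,st=None):
    T,ci=Tcw(name,st); Ti=np.linalg.inv(T)
    c=np.atleast_2d(p)@Ti[:3,:3].T+Ti[:3,3]
    return np.c_[c[:,0]/c[:,2]*ci['fx']+ci['cx'],c[:,1]/c[:,2]*ci['fy']+ci['cy']]
def show():
    s=ctrl.get_state()
    for k in s: print(k,np.round(s[k],4))
    return s
E
python3 - <<'E'
from h import *
s=show()
for n in ['scene','side','wrist']:
    s=ctrl.get_state()
    im,d=ctrl.read_camera(n); save(n+'0',im); np.savez('d_'+n+'0.npz',im=im,d=d,pos=s['eef_pos'],rot=s['tcp_rot'])
    print(ctrl.camera_info(n))
E
```

```text
pics
time 0.0
qpos [-1.455   0.2872  1.5782 -0.      1.2786 -0.15  ]
dq [-0.0007 -0.0009  0.001  -0.     -0.0009  0.0014]
joint_efforts [ 1.00000e-04 -4.05983e+01 -2.92625e+01 -1.00000e-04  5.70000e-03
  0.00000e+00]
eef_pos [ 0.1773 -0.6507  0.2469]
tcp_rot [ 0.9912  0.1325  0.     -0.0012]
contact_force [-0.1498  0.1302  0.7287]
wrist_torque [-0.0007 -0.014  -0.0426]
opening 0.9989
{'fx': 435.7618090753985, 'fy': 435.7618090753985, 'cx': 314.83911192025477, 'cy': 238.4705945008378, 'rvec': array([ 0.83114022, -2.20160112,  1.4223898 ]), 'tvec': array([0.33061235, 0.24737291, 0.60578517])}
{'fx': 581.2113525655933, 'fy': 581.2113525655933, 'cx': 323.47628610337335, 'cy': 239.73842658775527, 'rvec': array([ 2.236541  , -0.28151941,  0.1601423 ]), 'tvec': array([-0.53247405,  0.08227817,  1.56496948])}
{'fx': 414.94126377491773, 'fy': 414.94126377491773, 'cx': 323.21898912108776, 'cy': 239.50558212750755, 'mount': array([[ 1.12801910e-04, -9.54786903e-01, -2.97291031e-01,
         7.57996805e-02],
       [ 9.99999903e-01, -1.86249272e-05,  4.39248823e-04,
        -1.91032585e-04],
       [-4.24926047e-04, -2.97291052e-01,  9.54786809e-01,
        -1.24923347e-01],
       [ 0.00000000e+00,  0.00000000e+00,  0.00000000e+00,
         1.00000000e+00]])}
```

View pics/scene0.png

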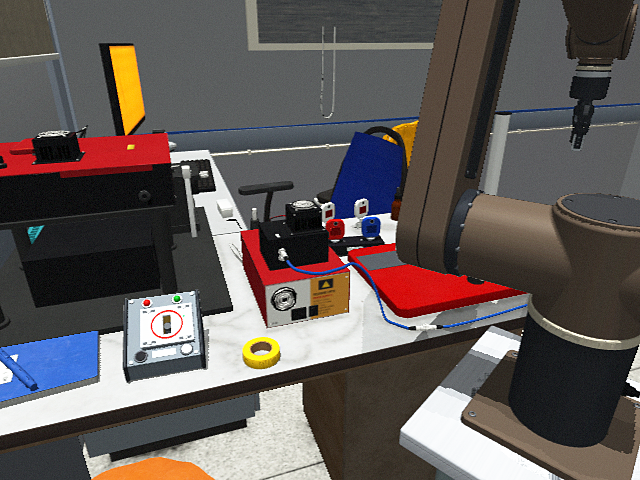

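View pics/side0.png

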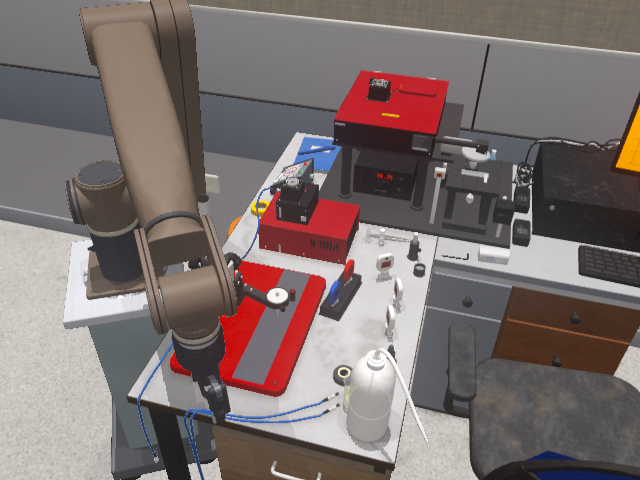

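View pics/wrist0.png

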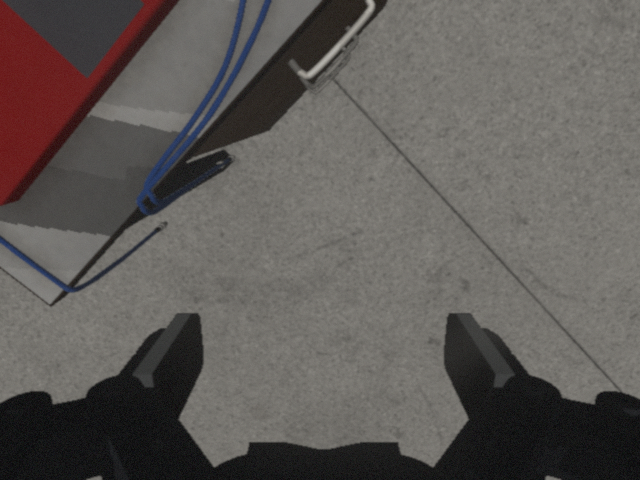

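The scene view shows the console with its red ring near (167,325), a red bow near (336,229) and a blue bow near (371,227). White-bowed look-alikes stand behind them at about (327,210) and (361,208). In the side view the red bow is at about (348,272) and the blue at (336,290). I'll enlarge and measure these.

```bash
python3 - <<'E'
from h import *
a=np.load('d_scene0.npz'); b=np.load('d_side0.npz')
c1=cv2.resize(a['im'][180:270,220:420],None,fx=4,fy=4,interpolation=cv2.INTER_CUBIC)
c2=cv2.resize(b['im'][225:345,290:430],None,fx=4,fy=4,interpolation=cv2.INTER_CUBIC)
c3=cv2.resize(a['im'][280:390,110:220],None,fx=5,fy=5,interpolation=cv2.INTER_CUBIC)
save('c1',c1);save('c2',c2);save('c3',c3)
for n,z,(cx,cy) in [('scene',a,(345,230)),('side',b,(345,290))]:
    W=cloud(z['d'],n)
    hsv=cv2.cvtColor(z['im'],cv2.COLOR_RGB2HSV)
    win=np.zeros((480,640),bool); win[cy-60:cy+60,cx-60:cx+60]=1
    red=((hsv[...,0]<8)|(hsv[...,0]>172))&(hsv[...,1]>150)&win&(W[...,2]>.04)&(W[...,2]<.1)
    blue=(abs(hsv[...,0]-112)<12)&(hsv[...,1]>120)&win&(W[...,2]>.03)&(W[...,2]<.1)
    for nm,m in [('red',red),('blue',blue)]:
        nn,lab,stt,cen=cv2.connectedComponentsWithStats(m.astype(np.uint8))
        for i in range(1,nn):
            if stt[i,4]>15:
                p=W[lab==i]; print(n,nm,stt[i],cen[i].round(),np.nanmean(p,0).round(4),np.nanpercentile(p,2,axis=0).round(3),np.nanpercentile(p,98,axis=0).round(3))
E
```

```text
scene red [360 206   6   8  38] [362. 209.] [ 0.6049 -0.3843  0.0524] [ 0.602 -0.396  0.044] [ 0.608 -0.374  0.061]
scene red [326 210   6   8  38] [328. 213.] [ 0.6568 -0.299   0.0522] [ 0.653 -0.309  0.043] [ 0.66  -0.289  0.061]
scene red [325 219  19  20 290] [335. 228.] [ 0.5572 -0.2043  0.0648] [ 0.544 -0.22   0.041] [ 0.571 -0.188  0.086]
scene red [296 246  49  26 408] [324. 263.] [0.4161 0.001  0.0989] [ 0.39  -0.052  0.098] [0.447 0.044 0.1  ]
scene red [285 267  65  15 290] [305. 274.] [0.414  0.0577 0.0989] [ 0.367 -0.007  0.098] [0.452 0.093 0.1  ]
scene blue [385 170  17   9  85] [395. 173.] [ 0.7596 -0.8036  0.0399] [ 0.725 -0.836  0.03 ] [ 0.818 -0.779  0.055]
scene blue [362 217  18  20 293] [370. 227.] [ 0.5006 -0.2719  0.0632] [ 0.486 -0.289  0.039] [ 0.515 -0.255  0.087]
side red [285 230  63  26 820] [311. 240.] [ 0.4938 -0.0792  0.0739] [ 0.431 -0.125  0.041] [ 0.57  -0.043  0.1  ]
side red [344 230   6   7  17] [346. 233.] [ 0.5855 -0.1022  0.0976] [ 0.578 -0.116  0.089] [ 0.594 -0.088  0.1  ]
side red [344 260   9  20  90] [347. 269.] [ 0.5539 -0.2172  0.0776] [ 0.544 -0.227  0.051] [ 0.57  -0.199  0.09 ]
side blue [330 281  10  16  51] [333. 288.] [ 0.4996 -0.2824  0.0832] [ 0.488 -0.296  0.071] [ 0.518 -0.265  0.09 ]
```

View pics/c1.png

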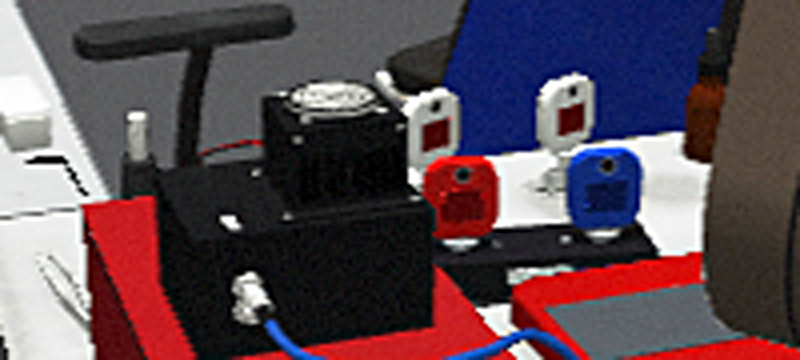

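View pics/c2.png

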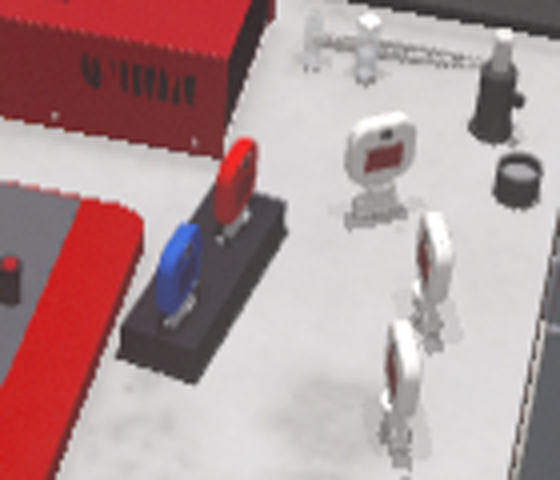

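View pics/c3.png

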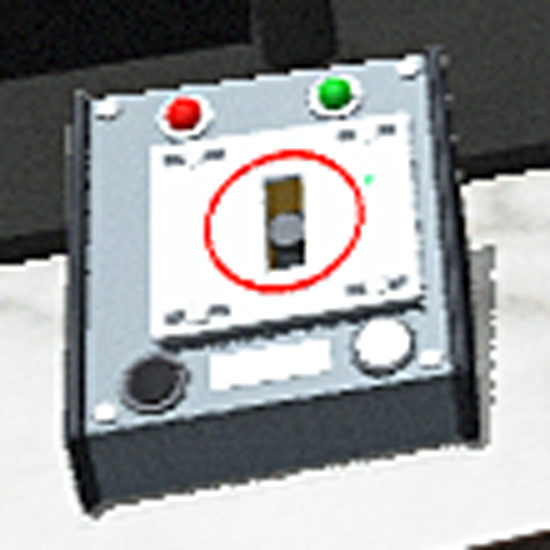

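```bash
python3 - <<'E'
from h import *
a=np.load('d_scene0.npz'); b=np.load('d_side0.npz')
W=cloud(a['d'],'scene')
# face plane fit from scene
reg=W[295:365,130:200].reshape(-1,3); reg=reg[np.isfinite(reg).all(1)]
print(reg[:,2].min(),reg[:,2].max())
# RANSAC-ish: plane with normal ~30 deg
m=(reg[:,2]>.03)&(reg[:,2]<.095); q=reg[m]
rng=np.random.default_rng(0);best=None
for _ in range(500):
    s=q[rng.choice(len(q),3,False)]; n=np.cross(s[1]-s[0],s[2]-s[0]); 
    if np.linalg.norm(n)<1e-9: continue
    n/=np.linalg.norm(n); dd=abs((q-s[0])@n)
    c=(dd<.0015).sum()
    if best is None or c>best[0]: best=(c,n,s[0])
inl=q[abs((q-best[2])@best[1])<.0015]; c0=inl.mean(0); n=np.linalg.svd(inl-c0,full_matrices=False)[2][2]; n*=np.sign(n[2])
print('plane',len(inl),len(q),c0,n,'tilt',np.degrees(np.arccos(n[2])),'yaw of up-slope',np.degrees(np.arctan2(-n[1],-n[0])))
# stand top, and background key positions
for n_,z in [('scene',a),('side',b)]:
    Wz=cloud(z['d'],n_); hs=z['im'].max(2)
    m=(Wz[...,2]>.022)&(Wz[...,2]<.033)&(hs<70)&(abs(Wz[...,0]-.53)<.12)&(abs(Wz[...,1]+.24)<.12)
    p=Wz[m][:,:2].astype(np.float32)
    if len(p)>20: print(n_,len(p),cv2.minAreaRect(p),p.min(0),p.max(0))
E
```

```text
0.010524159920708376 0.09074648113970651
plane 1623 4464 [0.51677461 0.2892585  0.05574277] [-0.41691057  0.26979379  0.86798438] tilt 29.774749886858665 yaw of up-slope -32.90796749342374
scene 449 ((0.5128207802772522, -0.23539412021636963), (0.1405736804008484, 0.0907331258058548), 57.59419631958008) [ 0.45822594 -0.30896568] [ 0.5830823  -0.17570668]
side 47 ((0.5340306162834167, -0.253379225730896), (0.1426674723625183, 0.04490736126899719), 41.193634033203125) [ 0.4661989  -0.31015128] [ 0.5908019  -0.19724455]
```

Candidates are the red bow in the stand at scene (336,229), the blue bow at (371,227), and the white-bowed look-alikes at (327,210) and (361,208), which only have red squares. The enlarged crops confirm that the one with the full red bow, in the far (+y) slot of the black stand, is the red key. It is about 88 mm from the blue key, which matches the 90 mm slot spacing. The slot with the plunger is visible on the lock plate. Next I'll map the obstacles.

```bash
python3 - <<'E'
from h import *
a=np.load('d_scene0.npz'); b=np.load('d_side0.npz')
x0,y0,res=.2,-.5,.0025
H=np.zeros((int(.7/res),int(1.0/res)),np.float32)
for n,z in [('scene',a),('side',b)]:
    W=cloud(z['d'],n).reshape(-1,3); W=W[np.isfinite(W).all(1)]
    W=W[(W[:,2]<.45)&(W[:,2]>-.02)]
    i=((W[:,0]-x0)/res).astype(int); j=((W[:,1]-y0)/res).astype(int)
    ok=(i>=0)&(i<H.shape[0])&(j>=0)&(j<H.shape[1])
    np.maximum.at(H,(i[ok],j[ok]),W[ok,2])
np.save('H.npy',H)
V=cv2.applyColorMap(np.clip(H/.35*255,0,255).astype(np.uint8),cv2.COLORMAP_JET)
V=V[::-1,::-1]; V=cv2.resize(V,None,fx=2,fy=2,interpolation=0).copy()
for k in range(11):
    y=-.5+.1*k; px=int((1.0-(y-y0))/res*2); cv2.line(V,(px,0),(px,V.shape[0]),(120,120,120),1); cv2.putText(V,'%.1f'%y,(px+2,10),0,.35,(255,255,255),1)
for k in range(8):
    x=.2+.1*k; py=int((.7-(x-x0))/res*2); cv2.line(V,(0,py),(V.shape[1],py),(120,120,120),1); cv2.putText(V,'%.1f'%x,(2,py-2),0,.35,(255,255,255),1)
cv2.imwrite('pics/H.png',V); print(V.shape)
E
```

```text
(560, 800, 3)
```

View pics/H.png

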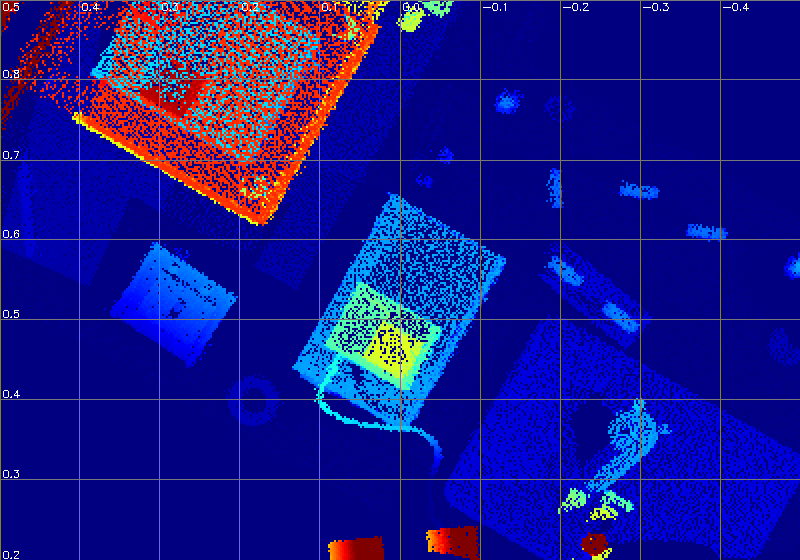

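```bash
cat >> h.py <<'E'
def delta(pos,Rm,st=None):
    st=st or ctrl.get_state(); R0=R.from_quat(st['tcp_rot'])
    dp=R0.inv().apply(np.array(pos)-st['eef_pos']); dr=(R0.inv()*R.from_matrix(Rm)).as_rotvec()
    print('dpos',dp.round(4),'drot',dr.round(4),'|dp|',np.linalg.norm(dp).round(4),'ang',np.degrees(np.linalg.norm(dr)).round(1))
def down(yaw):
    x=np.array([np.cos(yaw),np.sin(yaw),0]); z=np.array([0,0,-1.]); return np.c_[x,np.cross(z,x),z]
E
python3 - <<'E'
from h import *
b=np.load('d_side0.npz')
W=cloud(b['d'],'side').reshape(-1,3)
for x in np.arange(.1,.65,.1):
    r=[]
    for y in np.arange(-.8,-.1,.1):
        m=(abs(W[:,0]-x)<.05)&(abs(W[:,1]-y)<.05)&(W[:,2]<.6); r.append(round(float(np.nanmax(W[m,2])),2) if m.any() else -1)
    print(round(x,1),r)
delta([.555,-.207,.20],down(np.radians(50)))
E
```

```text
0.1 [-1, 0.53, 0.56, 0.59, 0.6, 0.03, 0.0]
0.2 [-1, 0.52, 0.56, 0.59, 0.6, 0.37, 0.37]
0.3 [-1, -1, 0.01, 0.04, 0.04, 0.21, 0.21]
0.4 [-1, 0.01, 0.19, 0.08, 0.04, 0.11, 0.04]
0.5 [0.18, 0.26, 0.26, 0.08, 0.01, 0.09, 0.09]
0.6 [-1, -1, 0.01, 0.1, 0.09, 0.04, 0.09]
dpos [ 0.481  -0.3289  0.048 ] drot [-0.0017 -0.0008 -0.6069] |dp| 0.5847 ang 34.8
```

carry_out(
  commands=[
    {"delta_pos":[0.04,-0.027,-0.01],"delta_rot":[0,0,-0.08],"claw":100},
    {"delta_pos":[0.08,-0.055,-0.01],"delta_rot":[0,0,-0.16],"claw":100},
    {"delta_pos":[0.12,-0.082,-0.01],"delta_rot":[0,0,-0.24],"claw":100},
    {"delta_pos":[0.15,-0.103,-0.01],"delta_rot":[0,0,-0.32],"claw":100},
    {"delta_pos":[0.18,-0.124,-0.01],"delta_rot":[0,0,-0.4],"claw":100},
    {"delta_pos":[0.21,-0.145,-0.01],"delta_rot":[0,0,-0.48],"claw":100},
    {"delta_pos":[0.24,-0.165,-0.01],"delta_rot":[0,0,-0.56],"claw":100},
    {"delta_pos":[0.27,-0.185,-0.01],"delta_rot":[0,0,-0.6],"claw":100},
  ],
)

```text
time: 0.82
eef_pos: [0.3903, -0.399, 0.2574]
tcp_rot: [0.907, 0.421, 0.0, -0.001]
contact_force: [0.7, -0.8, -0.8]
opening: 0.994
```

```bash
python3 - <<'E'
from h import *
s=show(); delta([.555,-.207,.20],down(np.radians(50)))
E
```

```text
time 0.8167
qpos [-9.7880e-01  2.3100e-02  1.8563e+00  1.3000e-03  1.2644e+00 -2.7790e-01]
dq [ 0.7549 -0.1044  0.104  -0.0045 -0.0096  0.3153]
joint_efforts [-3.14230e+00 -3.03032e+01 -2.88026e+01 -1.27000e-02  1.03700e-01
 -2.90100e-01]
eef_pos [ 0.3903 -0.399   0.2574]
tcp_rot [ 9.070e-01  4.212e-01  5.000e-04 -1.200e-03]
contact_force [ 0.6524 -0.7893 -0.8328]
wrist_torque [-0.0123 -0.0473  0.0027]
opening 0.9938
dpos [0.2529 0.0021 0.0578] drot [-0.0018 -0.0018 -0.0031] |dp| 0.2594 ang 0.2
```

carry_out(
  commands=[
    {"delta_pos":[0.04,0.0,0.0],"delta_rot":[0,0,0],"claw":100},
    {"delta_pos":[0.08,0.001,0.01],"delta_rot":[0,0,0],"claw":100},
    {"delta_pos":[0.12,0.001,0.02],"delta_rot":[0,0,0],"claw":100},
    {"delta_pos":[0.16,0.002,0.03],"delta_rot":[0,0,0],"claw":100},
    {"delta_pos":[0.2,0.002,0.04],"delta_rot":[0,0,0],"claw":100},
    {"delta_pos":[0.235,0.002,0.05],"delta_rot":[0,0,0],"claw":100},
    {"delta_pos":[0.253,0.002,0.058],"delta_rot":[0,0,0],"claw":100},
    {"delta_pos":[0.253,0.002,0.058],"delta_rot":[0,0,0],"claw":100},
  ],
)

```text
time: 1.48
eef_pos: [0.5557, -0.203, 0.1972]
tcp_rot: [0.906, 0.423, -0.0, -0.003]
contact_force: [-1.1, -0.2, -0.9]
opening: 1.001
```

```bash
python3 - <<'E'
from h import *
s=show()
im,d=ctrl.read_camera('wrist'); save('wrist1',im); np.savez('d_wrist1.npz',im=im,d=d,pos=s['eef_pos'],rot=s['tcp_rot'])
W=cloud(d,'wrist',s)
hsv=cv2.cvtColor(im,cv2.COLOR_RGB2HSV)
red=((hsv[...,0]<8)|(hsv[...,0]>172))&(hsv[...,1]>130)&(W[...,2]>.03)&(W[...,2]<.095)
nn,lab,stt,cen=cv2.connectedComponentsWithStats(red.astype(np.uint8))
for i in range(1,nn):
    if stt[i,4]>60:
        p=W[lab==i]; t=p[p[:,2]>.078]; print(stt[i],p.mean(0).round(4),p.min(0).round(4),p.max(0).round(4))
        if len(t)>20: print('top',len(t),t.mean(0).round(4),cv2.minAreaRect(t[:,:2].astype(np.float32)))
m=(W[...,2]>.022)&(W[...,2]<.032)&(im.max(2)<80)
p=W[m]; print('stand',len(p),cv2.minAreaRect(p[:,:2].astype(np.float32)),np.median(p[:,2]))
E
```

```text
time 1.4833
qpos [-0.5229  0.1542  1.8295  0.0034  1.1637  0.1724]
dq [-0.0646 -0.0292 -0.0024 -0.0414  0.0222 -0.0437]
joint_efforts [  1.0291 -34.6976 -29.1792   0.1214  -0.1233   0.1395]
eef_pos [ 0.5557 -0.203   0.1972]
tcp_rot [ 9.060e-01  4.233e-01 -4.000e-04 -3.300e-03]
contact_force [-1.1352 -0.1928 -0.9285]
wrist_torque [0.0196 0.0195 0.0295]
opening 1.0007
[ 326  193   21   78 1392] [ 0.5647 -0.2028  0.0821] [ 0.5442 -0.2258  0.0507] [ 0.58   -0.1861  0.0875]
top 1192 [ 0.5631 -0.2048  0.0842] ((0.5624192357063293, -0.2060329169034958), (0.04107362776994705, 0.011406578123569489), 50.09419250488281)
stand 20341 ((0.5563673973083496, -0.20837420225143433), (0.44471898674964905, 0.2842879593372345), 3.0258500576019287) 0.028889021830943717
```

View pics/wrist1.png

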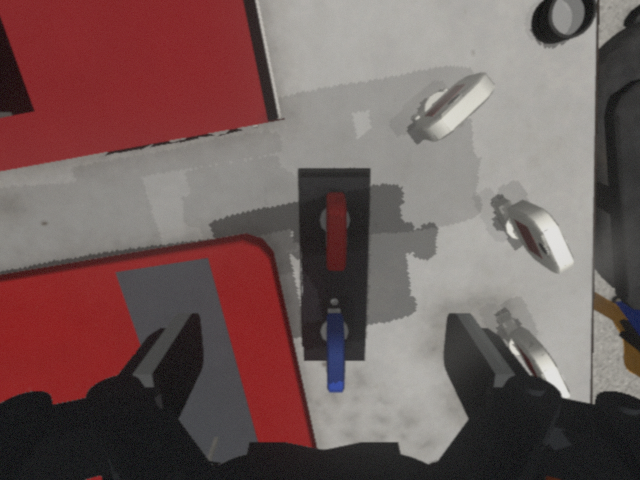

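The wrist view shows the red bow edge-on at about (337,231) and the blue at (336,350), both in the stand. The red bow's top measures about 0.086 m high and 12 mm thick at yaw 50°, as expected. Next I'll descend on it.

```bash
python3 - <<'E'
from h import *
z=np.load('d_wrist1.npz'); st=dict(eef_pos=z['pos'],tcp_rot=z['rot']); W=cloud(z['d'],'wrist',st)
print('case h',W[260:290,200:260,2].mean(), 'bench',np.median(W[150:180,400:420,2]))
m=(abs(W[...,2]-.028)<.004)&(z['im'].max(2)<80); m[:160]=0;m[365:]=0;m[:,:290]=0;m[:,380:]=0
p=W[m]; print('stand',len(p),cv2.minAreaRect(p[:,:2].astype(np.float32)))
hsv=cv2.cvtColor(z['im'],cv2.COLOR_RGB2HSV)
mb=(abs(hsv[...,0]-115)<12)&(hsv[...,1]>120)&(W[...,2]>.08)&(W[...,2]<.095); mb[:,:310]=0;mb[:,360:]=0
t=W[mb]; print('blue',t.mean(0),cv2.minAreaRect(t[:,:2].astype(np.float32)))
s=show()
delta([.5628,-.2055,.11],down(np.radians(50)))
E
```

```text
case h nan bench -0.0006776444733431752
stand 9205 ((0.527807354927063, -0.24032080173492432), (0.1561560034751892, 0.060326993465423584), 49.447872161865234)
blue [ 0.5071185  -0.27178303  0.08433216] ((0.5051138997077942, -0.2747434079647064), (0.03943741321563721, 0.009797798469662666), 50.26152420043945)
time 1.5333
qpos [-0.5257  0.1528  1.8291  0.002   1.1643  0.1712]
dq [-0.0493 -0.0243 -0.0126 -0.0149  0.0049 -0.0094]
joint_efforts [ 1.12050e+00 -3.36871e+01 -2.78663e+01  1.01700e-01 -2.12000e-02
  4.87000e-02]
eef_pos [ 0.555  -0.2049  0.1981]
tcp_rot [ 9.062e-01  4.228e-01 -6.000e-04 -2.400e-03]
contact_force [-0.2387  0.0467  0.161 ]
wrist_torque [-0.0002  0.013  -0.0144]
opening 0.9956
dpos [0.0044 0.0068 0.0881] drot [-0.0049 -0.001   0.0004] |dp| 0.0885 ang 0.3
```

carry_out(
  commands=[
    {"delta_pos":[0.004,0.007,0.02],"delta_rot":[-0.004,0,0],"claw":60},
    {"delta_pos":[0.004,0.007,0.04],"delta_rot":[-0.004,0,0],"claw":60},
    {"delta_pos":[0.004,0.007,0.06],"delta_rot":[-0.004,0,0],"claw":60},
    {"delta_pos":[0.004,0.007,0.06],"delta_rot":[-0.004,0,0],"claw":60},
    {"delta_pos":[0.004,0.007,0.06],"delta_rot":[-0.004,0,0],"claw":60},
    {"delta_pos":[0.004,0.007,0.06],"delta_rot":[-0.004,0,0],"claw":60},
  ],
  force=50,
)

```text
time: 2.03
eef_pos: [0.5631, -0.2072, 0.1396]
tcp_rot: [0.906, 0.422, 0.001, 0.0]
contact_force: [0.8, 0.0, 0.9]
opening: 0.599
```

```bash
python3 - <<'E'
from h import *
s=show()
im,d=ctrl.read_camera('wrist'); save('wrist2',im); np.savez('d_wrist2.npz',im=im,d=d,pos=s['eef_pos'],rot=s['tcp_rot'])
W=cloud(d,'wrist',s)
hsv=cv2.cvtColor(im,cv2.COLOR_RGB2HSV)
red=((hsv[...,0]<8)|(hsv[...,0]>172))&(hsv[...,1]>130)&(W[...,2]>.076)&(W[...,2]<.095)
nn,lab,stt,cen=cv2.connectedComponentsWithStats(red.astype(np.uint8))
for i in range(1,nn):
    if stt[i,4]>200:
        t=W[lab==i]; print('top',stt[i],t.mean(0).round(4),cv2.minAreaRect(t[:,:2].astype(np.float32)))
delta([.5628,-.2055,.061],down(np.radians(50)))
E
```

```text
time 2.0333
qpos [-5.2200e-01  2.3390e-01  1.8507e+00  1.2000e-03  1.0556e+00  1.7620e-01]
dq [ 0.0048 -0.011  -0.0174 -0.0001 -0.0042  0.001 ]
joint_efforts [ 9.40000e-03 -3.45768e+01 -2.54263e+01  8.00000e-04  2.87000e-02
 -1.40000e-03]
eef_pos [ 0.5631 -0.2072  0.1396]
tcp_rot [9.065e-01 4.223e-01 8.000e-04 3.000e-04]
contact_force [0.7755 0.0153 0.946 ]
wrist_torque [ 0.002   0.0136 -0.0279]
opening 0.599
top [ 308  230   26   86 2012] [ 0.5641 -0.2038  0.084 ] ((0.5626198649406433, -0.20563456416130066), (0.04235679656267166, 0.011943959631025791), 50.18896484375)
dpos [ 0.0008 -0.0019  0.0792] drot [ 0.0023 -0.0015 -0.0005] |dp| 0.0792 ang 0.2
```

View pics/wrist2.png

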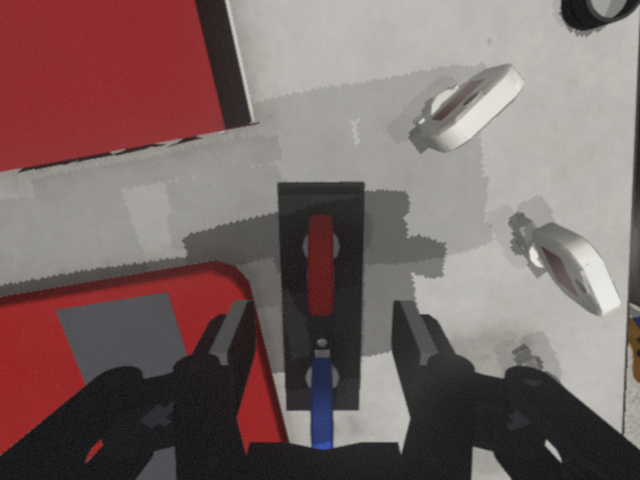

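The wrist view shows the red bow at (320,265), centred between the jaws (finger edges at about 250 and 393). I'll descend to the grasp height.

carry_out(
  commands=[
    {"delta_pos":[0.001,-0.0014,0.015],"delta_rot":[0.002,0,0],"claw":60},
    {"delta_pos":[0.001,-0.0014,0.03],"delta_rot":[0.002,-0.001,0],"claw":60},
    {"delta_pos":[0.001,-0.0014,0.045],"delta_rot":[0.002,-0.001,0],"claw":60},
    {"delta_pos":[0.001,-0.0014,0.06],"delta_rot":[0.002,-0.001,0],"claw":60},
    {"delta_pos":[0.001,-0.0014,0.072],"delta_rot":[0.002,-0.001,0],"claw":60},
    {"delta_pos":[0.001,-0.0014,0.079],"delta_rot":[0.002,-0.001,0],"claw":60},
    {"delta_pos":[0.001,-0.0014,0.079],"delta_rot":[0.002,-0.001,0],"claw":60},
    {"delta_pos":[0.001,-0.0014,0.079],"delta_rot":[0.002,-0.001,0],"claw":60},
  ],
)

```text
time: 2.75
eef_pos: [0.5634, -0.2057, 0.0611]
tcp_rot: [0.906, 0.422, 0.0, -0.0]
contact_force: [0.3, 0.4, 0.4]
opening: 0.601
```

```bash
python3 - <<'E'
from h import *
s=show()
im,d=ctrl.read_camera('wrist'); save('wrist3',im)
delta([.5628,-.2055,.061],down(np.radians(50)))
E
```

```text
time 2.75
qpos [-5.193e-01  3.426e-01  1.881e+00  5.000e-04  9.177e-01  1.790e-01]
dq [-0.0005 -0.0158 -0.0158  0.0006 -0.0014 -0.0007]
joint_efforts [-7.00000e-03 -3.65818e+01 -2.32974e+01 -2.00000e-04  1.21000e-02
 -0.00000e+00]
eef_pos [ 0.5634 -0.2057  0.0611]
tcp_rot [ 9.064e-01  4.224e-01  2.000e-04 -0.000e+00]
contact_force [0.2813 0.3685 0.417 ]
wrist_torque [0.0297 0.0247 0.0074]
opening 0.6013
dpos [-0.0003 -0.0011  0.0009] drot [ 0.0016 -0.0007 -0.0005] |dp| 0.0014 ang 0.1
```

View pics/wrist3.png

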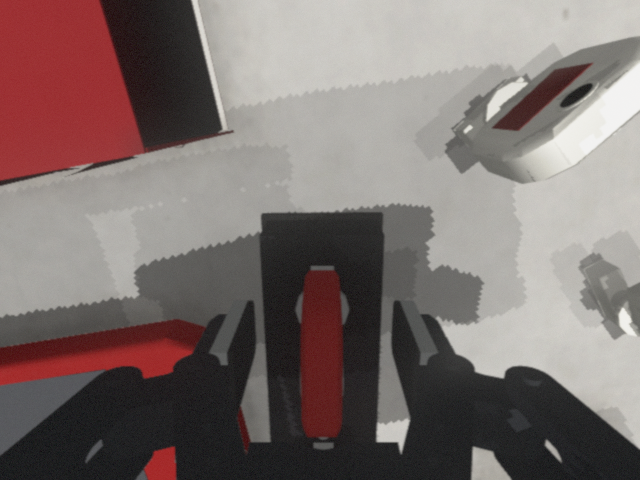

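The red bow, at (322,350), sits between the jaws. I'll close and lift.

carry_out(
  commands=[
    {"delta_pos":[0,0,0],"delta_rot":[0,0,0],"claw":30},
    {"delta_pos":[0,0,0],"delta_rot":[0,0,0],"claw":15},
    {"delta_pos":[0,0,0],"delta_rot":[0,0,0],"claw":5},
    {"delta_pos":[0,0,0],"delta_rot":[0,0,0],"claw":5},
    {"delta_pos":[0,0,0],"delta_rot":[0,0,0],"claw":5},
    {"delta_pos":[0,0,0],"delta_rot":[0,0,0],"claw":5},
  ],
  force=60,
)

```text
time: 3.3
eef_pos: [0.5642, -0.2061, 0.0627]
tcp_rot: [0.906, 0.422, 0.001, 0.001]
contact_force: [-0.8, 0.6, 4.3]
opening: 0.129
```

```bash
python3 - <<'E'
from h import *
s=show()
E
```

```text
time 3.3
qpos [-5.1920e-01  3.4100e-01  1.8796e+00  6.0000e-04  9.1840e-01  1.7900e-01]
dq [ 0.0016  0.0017 -0.0021  0.0002  0.0004 -0.0001]
joint_efforts [-1.96700e-01 -3.50412e+01 -2.27808e+01 -1.77000e-02 -3.27300e-01
  1.82000e-02]
eef_pos [ 0.5642 -0.2061  0.0627]
tcp_rot [9.064e-01 4.224e-01 9.000e-04 9.000e-04]
contact_force [-0.8072  0.6409  4.2713]
wrist_torque [0.1865 0.1321 0.0159]
opening 0.1289
```

The opening is 0.129 (11 mm), consistent with the bow's thickness. I'll lift straight up.

carry_out(
  commands=[
    {"delta_pos":[0,0,-0.008],"delta_rot":[0,0,0],"claw":5},
    {"delta_pos":[0,0,-0.02],"delta_rot":[0,0,0],"claw":5},
    {"delta_pos":[0,0,-0.04],"delta_rot":[0,0,0],"claw":5},
    {"delta_pos":[0,0,-0.07],"delta_rot":[0,0,0],"claw":5},
    {"delta_pos":[0,0,-0.11],"delta_rot":[0,0,0],"claw":5},
    {"delta_pos":[0,0,-0.15],"delta_rot":[0,0,0],"claw":5},
    {"delta_pos":[0,0,-0.19],"delta_rot":[0,0,0],"claw":5},
    {"delta_pos":[0,0,-0.22],"delta_rot":[0,0,0],"claw":5},
  ],
)

```text
time: 3.97
eef_pos: [0.5642, -0.2061, 0.2879]
tcp_rot: [0.906, 0.422, 0.002, 0.003]
contact_force: [1.1, -0.1, -0.0]
opening: 0.132
```

```bash
python3 - <<'E'
from h import *
s=show()
im,d=ctrl.read_camera('side'); save('side4',im)
im,d=ctrl.read_camera('wrist'); save('wrist4',im)
im,d=ctrl.read_camera('scene'); save('scene4',im); np.savez('d_scene4.npz',im=im,d=d)
E
```

```text
time 3.9667
qpos [-5.1930e-01  9.1700e-02  1.7285e+00  5.0000e-04  1.3135e+00  1.7910e-01]
dq [-1.800e-03 -2.461e-01 -3.626e-01 -7.000e-04  6.180e-01  6.000e-04]
joint_efforts [ 1.50200e-01 -3.19144e+01 -2.75822e+01 -4.50000e-03 -1.45700e-01
  1.00000e-04]
eef_pos [ 0.5642 -0.2061  0.2879]
tcp_rot [0.9064 0.4224 0.0025 0.0031]
contact_force [ 1.1059 -0.0829 -0.014 ]
wrist_torque [-0.0199  0.0048 -0.0073]
opening 0.1316
```

View pics/wrist4.png

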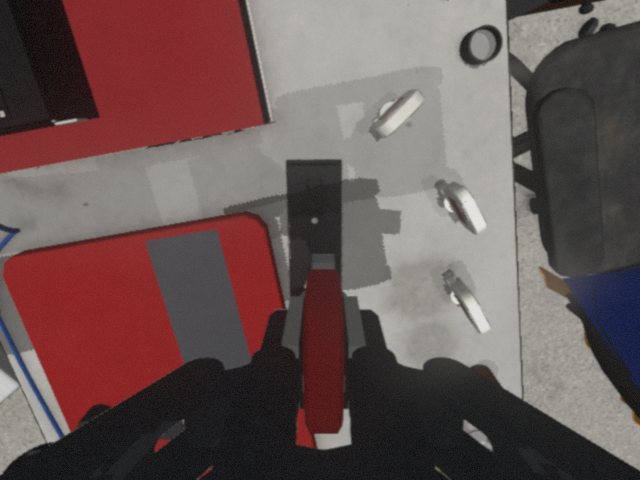

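View pics/side4.png

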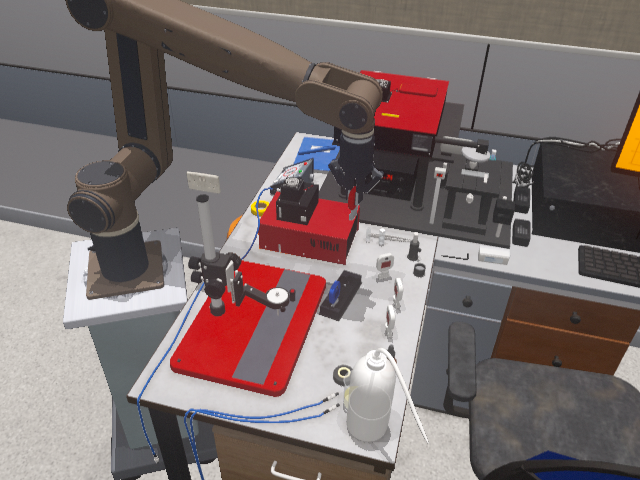

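View pics/scene4.png

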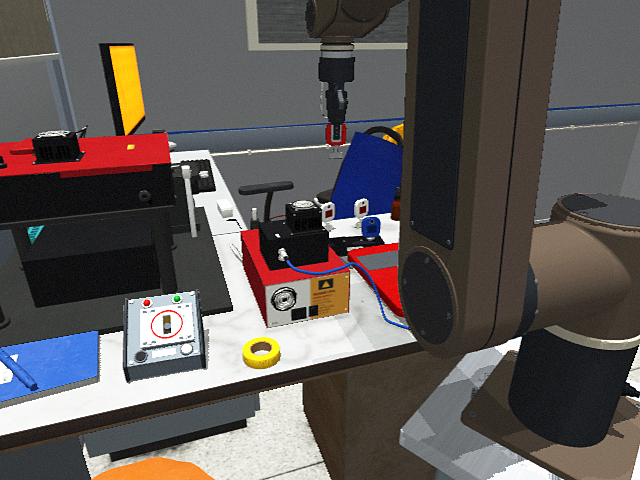

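The red key is out and hangs between the pads at (322,350) in the wrist view, and the blue key remains in the stand (side view, 336,290). A tall thin post stands at about (205,230) in the side view, so I'll keep away from it. Next I'll measure the console pose from the scene image.

```bash
python3 - <<'E'
from h import *
a=np.load('d_scene4.npz'); im=a['im']
T,ci=Tcw('scene'); print('cam',T[:3,3])
W=cloud(a['d'],'scene')
# ring mask
hsv=cv2.cvtColor(im,cv2.COLOR_RGB2HSV)
m=((hsv[...,0]<10)|(hsv[...,0]>170))&(hsv[...,1]>120); m[:305]=0;m[345:]=0;m[:,:140]=0;m[:,:][:,195:]=0
v,u=np.nonzero(m); e=cv2.fitEllipse(np.c_[u,v].astype(np.float32)); print('ellipse',e)
# plate plane: points within ring region, depth
Y,X=np.mgrid[:480,:640]
reg=(abs(X-168)<24)&(abs(Y-325)<16)&(im.min(2)>150)
P=W[reg]; c0=np.median(P,0)
n=np.array([0,0,1.])
for _ in range(5):
    dd=(P-c0)@n if _ else np.zeros(len(P)); q=P[abs(dd)<(.004 if _ else 1)]
    c0=q.mean(0); n=np.linalg.svd(q-c0,full_matrices=False)[2][2]; n*=np.sign(n[2])
print('plate',len(q),c0,n,np.degrees(np.arccos(n[2])),np.degrees(np.arctan2(-n[1],-n[0])))
def ray(u,v,c0,n):
    d=T[:3,:3]@np.array([(u-ci['cx'])/ci['fx'],(v-ci['cy'])/ci['fy'],1]); t=((c0-T[:3,3])@n)/(d@n); return T[:3,3]+t*d
print('ring centre',ray(*e[0],c0,n))
# console top outline at back edge: cheeks rect in plan z>0.02
m=(W[...,2]>.012)&(W[...,2]<.1)&(abs(W[...,0]-.52)<.12)&(abs(W[...,1]-.29)<.11)
m[:280]=0
p=W[m]; r=cv2.minAreaRect(p[:,:2].astype(np.float32)); print(r)
E
```

```text
cam [-0.05373493  0.55559986  0.47528402]
ellipse ((164.67852783203125, 322.71722412109375), (28.180328369140625, 37.190635681152344), 118.99781036376953)Traceback (most recent call last):
  File "<stdin>", line 16, in <module>
    u, s, vh = gufunc(a, signature=signature)
               ~~~~~~^^^^^^^^^^^^^^^^^^^^^^^^
    raise LinAlgError("SVD did not converge")
numpy.linalg.LinAlgError: SVD did not converge
```

```bash
python3 - <<'E'
from h import *
a=np.load('d_scene0.npz'); im=a['im']
T,ci=Tcw('scene')
W=cloud(a['d'],'scene')
Y,X=np.mgrid[:480,:640]
fin=np.isfinite(W).all(2)
reg=(abs(X-167)<26)&(abs(Y-325)<20)&fin
P=W[reg]
yaw=np.radians(-32.9); n=np.array([-np.sin(np.pi/6)*np.cos(yaw),-np.sin(np.pi/6)*np.sin(yaw),np.cos(np.pi/6)])
d0=np.median(P@n); print('n',n,'spread',np.percentile(P@n-d0,[10,25,75,90]))
q=P[abs(P@n-d0)<.003]; c0=q.mean(0); nf=np.linalg.svd(q-c0,full_matrices=False)[2][2]; nf*=np.sign(nf[2])
print('fit',len(q),c0,nf,np.degrees(np.arccos(nf[2])),np.degrees(np.arctan2(-nf[1],-nf[0])))
def ray(u,v,d):
    r=T[:3,:3]@np.array([(u-ci['cx'])/ci['fx'],(v-ci['cy'])/ci['fy'],1]); t=(d-T[:3,3]@n)/(r@n); return T[:3,3]+t*r
# ring bbox from crop /5 : left 206 right 364 top 152 bottom 291
for nm,(cu,cv) in dict(ringc=(285,221.5),slotTop=(284,176),slotBot=(286,270),plTL=(150,148),plTR=(411,115),plBL=(160,338),plBR=(420,300)).items():
    print(nm,ray(110+cu/5,280+cv/5,d0).round(4))
m=(W[...,2]>.012)&(W[...,2]<.1)&(abs(W[...,0]-.52)<.12)&(abs(W[...,1]-.29)<.11)&fin
m[:280]=0
p=W[m]; print(cv2.minAreaRect(p[:,:2].astype(np.float32)))
E
```

```text
n [-0.41980993  0.27158722  0.8660254 ] spread [-0.00533295 -0.00114518  0.00094673  0.00172769]
fit 1677 [0.51177542 0.27921447 0.06356284] [-0.41799728  0.2705096   0.86723862] 29.860682069326536 -32.90918196656607
ringc [0.5122 0.2785 0.0638]
slotTop [0.5238 0.2705 0.0719]
slotBot [0.5001 0.2868 0.0553]
plTL [0.5587 0.2967 0.0806]
plTR [0.5127 0.2285 0.0797]
plBL [0.5091 0.3261 0.0473]
plBR [0.4657 0.2616 0.0465]
((0.543506920337677, 0.2789827585220337), (0.3063087463378906, 0.1565389186143875), 54.54913330078125)
```

```bash
cat >> h.py <<'E'
YAW=np.radians(-32.9)
N=np.array([-.5*np.cos(YAW),-.5*np.sin(YAW),np.cos(np.pi/6)])
FY=np.array([-np.sin(YAW),np.cos(YAW),0]); FX=np.cross(FY,N)
RB=np.c_[-FX,FY,-N]   # tool at insertion: x downslope, y = face y, z = -n
SL=np.array([.512,.2786,.0642])
E
python3 - <<'E'
from h import *
print(FX,FY,N,np.linalg.det(RB))
s=ctrl.get_state(); R0=R.from_quat(s['tcp_rot'])
delta([.50,.02,.34],R0.as_matrix())
delta(SL+N*.137,RB)
E
```

```text
[ 0.72713213 -0.47040287  0.5       ] [0.54317445 0.83961986 0.        ] [-0.41980993  0.27158722  0.8660254 ] 1.0
dpos [ 0.1319 -0.195  -0.0539] drot [0. 0. 0.] |dp| 0.2415 ang 0.0
dpos [ 0.3288 -0.4218  0.1012] drot [-0.4321 -0.3831 -1.6542] |dp| 0.5443 ang 100.4
```

carry_out(
  commands=[
    {"delta_pos":[0.005,-0.008,-0.035],"delta_rot":[0,0,-0.08],"claw":5},
    {"delta_pos":[0.025,-0.035,-0.054],"delta_rot":[0,0,-0.16],"claw":5},
    {"delta_pos":[0.045,-0.067,-0.054],"delta_rot":[0,0,-0.25],"claw":5},
    {"delta_pos":[0.067,-0.1,-0.054],"delta_rot":[0,0,-0.34],"claw":5},
    {"delta_pos":[0.09,-0.133,-0.054],"delta_rot":[0,0,-0.43],"claw":5},
    {"delta_pos":[0.11,-0.163,-0.054],"delta_rot":[0,0,-0.52],"claw":5},
    {"delta_pos":[0.132,-0.195,-0.054],"delta_rot":[0,0,-0.61],"claw":5},
    {"delta_pos":[0.132,-0.195,-0.054],"delta_rot":[0,0,-0.7],"claw":5},
  ],
)

```text
time: 4.78
eef_pos: [0.4973, 0.0256, 0.3383]
tcp_rot: [0.703, 0.711, 0.002, 0.003]
contact_force: [-0.2, -0.7, -1.0]
opening: 0.132
```

```bash
python3 - <<'E'
from h import *
s=show()
delta([.45,.22,.34],R.from_quat(s['tcp_rot']).as_matrix())
delta(SL+N*.167,RB)
E
```

```text
time 4.7833
qpos [-1.5240e-01 -1.7430e-01  1.8952e+00 -7.0000e-04  1.4140e+00 -1.6400e-01]
dq [-0.0728  0.0346 -0.0327 -0.0763 -0.0402 -1.1425]
joint_efforts [  1.489  -24.4131 -30.5621   0.2084   0.0769   0.857 ]
eef_pos [0.4973 0.0256 0.3383]
tcp_rot [0.7029 0.7113 0.0017 0.0029]
contact_force [-0.2441 -0.719  -1.0345]
wrist_torque [-0.0762  0.0065 -0.0363]
opening 0.1316
dpos [ 0.195  -0.045  -0.0023] drot [0. 0. 0.] |dp| 0.2001 ang 0.0
dpos [ 0.2993 -0.0528  0.1286] drot [-0.2526 -0.4754 -0.9626] |dp| 0.33 ang 63.2
```

carry_out(
  commands=[
    {"delta_pos":[0.035,-0.008,0],"delta_rot":[-0.027,-0.05,-0.102],"claw":5},
    {"delta_pos":[0.07,-0.015,0],"delta_rot":[-0.054,-0.1,-0.204],"claw":5},
    {"delta_pos":[0.105,-0.022,0],"delta_rot":[-0.08,-0.15,-0.306],"claw":5},
    {"delta_pos":[0.145,-0.03,0],"delta_rot":[-0.107,-0.2,-0.408],"claw":5},
    {"delta_pos":[0.185,-0.038,0.01],"delta_rot":[-0.134,-0.25,-0.51],"claw":5},
    {"delta_pos":[0.22,-0.045,0.02],"delta_rot":[-0.16,-0.3,-0.61],"claw":5},
    {"delta_pos":[0.26,-0.05,0.04],"delta_rot":[-0.187,-0.352,-0.713],"claw":5},
    {"delta_pos":[0.28,-0.053,0.06],"delta_rot":[-0.213,-0.4,-0.81],"claw":5},
  ],
)

```text
time: 5.45
eef_pos: [0.4401, 0.308, 0.2765]
tcp_rot: [0.347, 0.911, -0.061, 0.214]
contact_force: [0.8, -0.5, -1.1]
opening: 0.133
```

```bash
python3 - <<'E'
from h import *
s=show()
delta(SL+N*.167,RB)
E
```

```text
time 5.45
qpos [ 0.6003 -0.0756  1.96   -0.4672  1.1479 -0.0713]
dq [ 0.6809  0.464   0.1954 -0.7872 -0.6221  0.0021]
joint_efforts [ -1.4867 -29.298  -29.9677  -0.4269   0.2393   0.0645]
eef_pos [0.4401 0.308  0.2765]
tcp_rot [ 0.3471  0.9111 -0.0613  0.2138]
contact_force [ 0.8424 -0.5122 -1.1042]
wrist_torque [1.640e-01 2.033e-01 2.000e-04]
opening 0.1327
dpos [0.0378 0.0107 0.0575] drot [-0.0355 -0.0736 -0.1458] |dp| 0.0696 ang 9.6
```

carry_out(
  commands=[
    {"delta_pos":[0.02,0.006,0.02],"delta_rot":[-0.018,-0.037,-0.073],"claw":5},
    {"delta_pos":[0.038,0.011,0.04],"delta_rot":[-0.0355,-0.0736,-0.146],"claw":5},
    {"delta_pos":[0.038,0.011,0.0575],"delta_rot":[-0.0355,-0.0736,-0.146],"claw":5},
    {"delta_pos":[0.038,0.011,0.0575],"delta_rot":[-0.0355,-0.0736,-0.146],"claw":5},
    {"delta_pos":[0.038,0.011,0.0575],"delta_rot":[-0.0355,-0.0736,-0.146],"claw":5},
    {"delta_pos":[0.038,0.011,0.0575],"delta_rot":[-0.0355,-0.0736,-0.146],"claw":5},
  ],
)

```text
time: 5.95
eef_pos: [0.4423, 0.3242, 0.2094]
tcp_rot: [0.274, 0.926, -0.073, 0.248]
contact_force: [0.6, 0.2, -0.6]
opening: 0.13
```

```bash
python3 - <<'E'
from h import *
s=show()
delta(SL+N*.167,RB)
im,d=ctrl.read_camera('wrist'); save('wrist5',im); np.savez('d_wrist5.npz',im=im,d=d,pos=s['eef_pos'],rot=s['tcp_rot'])
im,d=ctrl.read_camera('scene'); save('scene5',im); np.savez('d_scene5.npz',im=im,d=d)
E
```

```text
time 5.95
qpos [ 0.6476  0.0107  2.0202 -0.5913  1.0028 -0.0505]
dq [-0.0043 -0.0215 -0.024  -0.0007 -0.0035  0.0007]
joint_efforts [ 1.77600e-01 -2.73732e+01 -2.69100e+01 -9.81700e-01 -3.04000e-02
 -4.00000e-04]
eef_pos [0.4423 0.3242 0.2094]
tcp_rot [ 0.2739  0.9263 -0.0731  0.2484]
contact_force [ 0.6089  0.189  -0.6277]
wrist_torque [ 0.1717  0.2837 -0.0064]
opening 0.1303
dpos [ 0.0005 -0.0004  0.0004] drot [ 0.0003  0.0002 -0.0008] |dp| 0.0008 ang 0.0
```

View pics/wrist5.png

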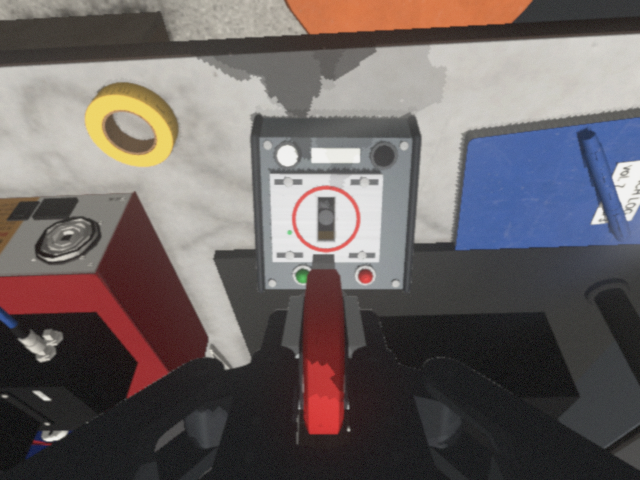

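View pics/scene5.png

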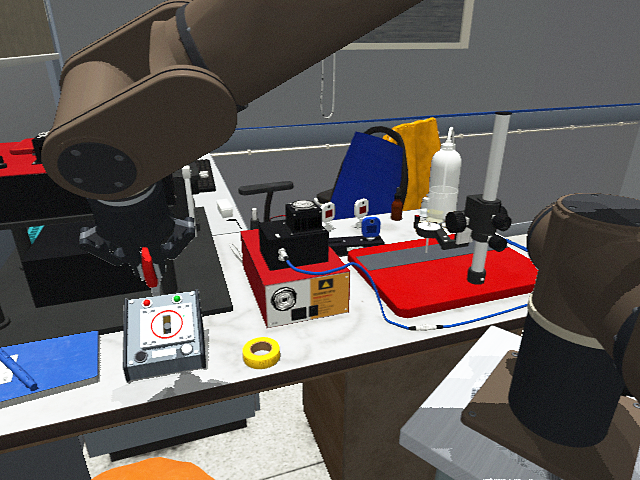

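The wrist view shows the slot at (326,218) inside the red ring, with the plate square to the image, and the key's steel bit at about (323,262) pointing at it. I'll measure the slot in tool coordinates.

```bash
python3 - <<'E'
from h import *
z=np.load('d_wrist5.npz'); im=z['im']; st=dict(eef_pos=z['pos'],tcp_rot=z['rot'])
save('c5',cv2.resize(im[160:310,255:395],None,fx=5,fy=5,interpolation=cv2.INTER_CUBIC)[:750,:])
ci=ctrl.camera_info('wrist'); M=np.array(ci['mount'])
W=cloud(z['d'],'wrist',st)
# plate plane check in tool frame
T,_=Tcw('wrist',st)
R0=R.from_quat(st['tcp_rot']); 
Lt=R0.inv().apply((W-st['eef_pos']).reshape(-1,3)).reshape(W.shape)
g=im.min(2)
reg=np.zeros((480,640),bool); reg[175:262,272:380]=1
reg&=(im.min(2)>150)&np.isfinite(Lt).all(2)
P=Lt[reg]; c0=np.median(P,0); q=P[abs(P[:,2]-c0[2])<.006]; c0=q.mean(0); n=np.linalg.svd(q-c0,full_matrices=False)[2][2]; n*=-np.sign(n[2])
print('plate in tool: ',c0,n,'ang x,y deg',np.degrees(n[0]),np.degrees(n[1]),'plane z at 0:',c0@n/n[2], len(q))
def ray(u,v):
    r=M[:3,:3]@np.array([(u-ci['cx'])/ci['fx'],(v-ci['cy'])/ci['fy'],1]); o=M[:3,3]; t=((c0-o)@n)/(r@n); return o+t*r
gray=cv2.cvtColor(im,cv2.COLOR_RGB2GRAY).astype(float)
# slot edges subpixel per row
L=[];Rr=[]
for v in range(200,238):
    row=gray[v,305:350]; d=np.diff(row)
    l=np.argmin(d[5:22])+5; r=np.argmax(d[20:40])+20
    def sub(k,s):
        w=np.maximum(s*d[k-1:k+2],0); return 305+.5+(w*np.arange(k-1,k+2)).sum()/w.sum()
    L.append((sub(l,-1),v));Rr.append((sub(r,1),v))
L=np.array([ray(*p) for p in L]);Rr=np.array([ray(*p) for p in Rr])
fl=np.polyfit(L[:,0],L[:,1],1); fr=np.polyfit(Rr[:,0],Rr[:,1],1)
print('left edge y',np.median(L[:,1]),'slope',fl,'right',np.median(Rr[:,1]),fr)
# top/bottom
col=gray[185:255,319:333].mean(1); d=np.diff(col); print('rows',185.5+np.argmin(d[:30]),185.5+30+np.argmax(d[30:]))
print(ray(326,185.5+np.argmin(d[:30])),ray(326,215.5+np.argmax(d[30:])))
hsv=cv2.cvtColor(im,cv2.COLOR_RGB2HSV)
m=((hsv[...,0]<10)|(hsv[...,0]>170))&(hsv[...,1]>110); m[:180]=0;m[258:]=0;m[:,:285]=0;m[:,368:]=0
v,u=np.nonzero(m); print('ring',cv2.fitEllipse(np.c_[u,v].astype(np.float32)),ray(*cv2.fitEllipse(np.c_[u,v].astype(np.float32))[0]))
E
```

```text
plate in tool:  [0.00186903 0.00161033 0.16830024] [-0.00214565  0.00405562 -0.99998947] ang x,y deg -0.12293686015511064 0.23236972982524398 plane z at 0: 0.16829771632638388 7404
left edge y -0.004289951890388359 slope [ 0.00611034 -0.00429344] right 0.008182947338330852 [-0.00797748  0.00819259]
rows 196.5 240.5
[0.01741455 0.00199252 0.16826843] [-0.01567588  0.00207417  0.16833976]
ring ((325.7004089355469, 218.54046630859375), (62.79182815551758, 64.6550521850586), 86.71578216552734) [0.00110927 0.00181437 0.16830269]
```

View pics/c5.png

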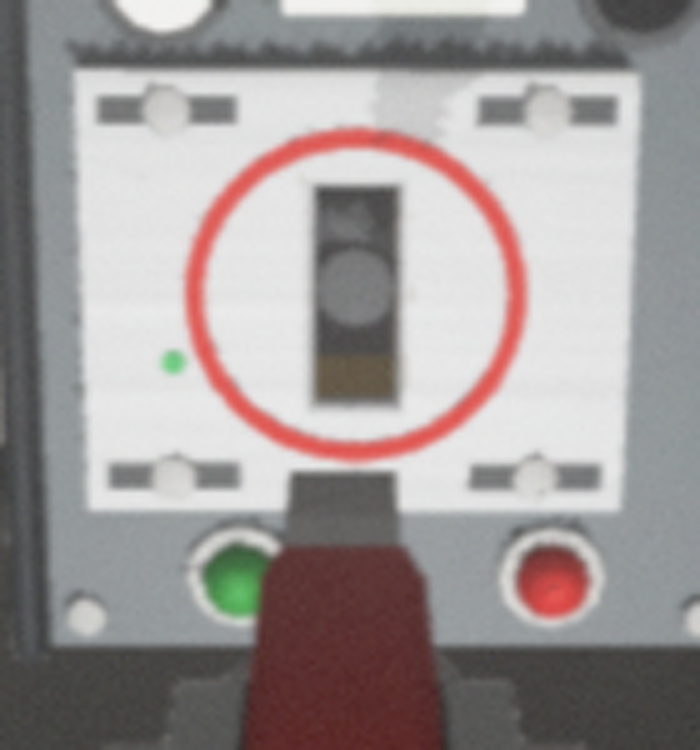

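```bash
python3 - <<'E'
from h import *
z=np.load('d_wrist5.npz'); im=z['im']; st=dict(eef_pos=z['pos'],tcp_rot=z['rot'])
W=cloud(z['d'],'wrist',st); R0=R.from_quat(st['tcp_rot']); L=R0.inv().apply((W-st['eef_pos']).reshape(-1,3)).reshape(W.shape)
for v in range(248,300,3): print(v,im[v,323],(L[v,320:328].mean(0)*1e3).round(1))
g=cv2.cvtColor(im,cv2.COLOR_RGB2GRAY)
for v in (256,260,264,280,300): print(v,g[v,305:342])
E
```

```text
248 [210 143 142] [-21.3   0.2 167.8]
251 [226 121 117] [-23.8   0.2 168. ]
254 [146 144 144] [13.4  0.2 54.9]
257 [92 90 92] [13.6  0.2 50. ]
260 [93 90 90] [13.6  0.2 46.2]
263 [100 101  99] [13.1  0.2 43.7]
266 [101  99  97] [11.9  0.2 43.4]
269 [95 70 70] [21.6  0.2 14.9]
272 [93 56 57] [21.6  0.2 12. ]
275 [90 49 48] [21.7  0.2  8.9]
278 [95 53 52] [21.5  0.2  6.8]
281 [93 52 52] [21.5  0.2  4.1]
284 [91 49 50] [21.4  0.2  1.7]
287 [94 50 50] [21.5  0.2 -1. ]
290 [92 48 49] [21.5  0.2 -3.3]
293 [88 44 43] [21.5  0.2 -5.5]
296 [92 45 43] [21.5  0.2 -7.8]
299 [89 43 41] [ 21.9   0.2 -10.7]
256 [228 227 228 227 228 226 219 182 121  94  92  91  92  89  90  91  91  91
  90  91  90  90  94  91  88  92  89  92 120 175 219 226 228 227 227 226
 226]
260 [229 227 228 227 228 224 214 161 109  92  89  89  87  88  89  89  89  92
  91  92  90  93  93  92  92  92  92  94 110 169 220 228 227 228 228 228
 228]
264 [120 121 139 150 152 152 140 114 102 101 101 103  98  99 100 100 101  96
  99 100 100 100 102 101  99 103  98  99 102 117 141 155 158 158 156 156
 159]
280 [127 104  76  65  62  63  67  64  66  65  59  64  64  63  66  65  61  64
  60  67  68  63  63  64  64  67  63  64  64  64  64  62  61  60  74 107
 144]
300 [56 56 58 58 60 61 56 59 62 61 58 60 58 55 60 59 58 59 60 59 54 56 57 58
 58 58 55 56 60 60 59 59 58 57 54 55 57]
```

Bit edge and bow edge both put the key's axis at tool x −1.45 mm, y ≈ 0, with the tip 57 mm ahead and no tilt. The slot is at x +1.0 mm, y +1.95 mm, and its size comes out at 12.5 × 33, as specified. I'll approach to about 15 mm above the plate.

carry_out(
  commands=[
    {"delta_pos":[0.001,0.001,0.015],"delta_rot":[0,0,0],"claw":5},
    {"delta_pos":[0.0024,0.002,0.035],"delta_rot":[0,0,0],"claw":5},
    {"delta_pos":[0.0024,0.002,0.055],"delta_rot":[0,0,0],"claw":5},
    {"delta_pos":[0.0024,0.002,0.075],"delta_rot":[0,0,0],"claw":5},
    {"delta_pos":[0.0024,0.002,0.09],"delta_rot":[0,0,0],"claw":5},
    {"delta_pos":[0.0024,0.002,0.095],"delta_rot":[0,0,0],"claw":5},
    {"delta_pos":[0.0024,0.002,0.095],"delta_rot":[0,0,0],"claw":5},
    {"delta_pos":[0.0024,0.002,0.095],"delta_rot":[0,0,0],"claw":5},
  ],
)

```text
time: 6.72
eef_pos: [0.483, 0.3019, 0.1287]
tcp_rot: [0.275, 0.926, -0.071, 0.25]
contact_force: [-0.2, -0.1, 0.4]
opening: 0.137
```

```bash
python3 - <<'E'
from h import *
s=show()
delta(s['eef_pos'],RB)
im,d=ctrl.read_camera('wrist'); save('wrist6',im); np.savez('d_wrist6.npz',im=im,d=d,pos=s['eef_pos'],rot=s['tcp_rot'])
save('c6',cv2.resize(im[140:310,245:405],None,fx=4,fy=4,interpolation=cv2.INTER_CUBIC)[:600])
im,d=ctrl.read_camera('scene'); save('c6s',cv2.resize(im[240:390,90:240],None,fx=4,fy=4,interpolation=cv2.INTER_CUBIC))
E
```

```text
time 6.7167
qpos [ 5.6690e-01  1.4910e-01  2.0403e+00 -6.6340e-01  8.3050e-01 -2.0000e-04]
dq [ 0.011  -0.0118 -0.0087 -0.0002 -0.0027  0.0003]
joint_efforts [-2.69800e-01 -3.07077e+01 -2.49132e+01 -8.91900e-01  4.80000e-03
  1.70000e-03]
eef_pos [0.483  0.3019 0.1287]
tcp_rot [ 0.2746  0.9258 -0.0715  0.2497]
contact_force [-0.1579 -0.1169  0.3623]
wrist_torque [0.1985 0.2358 0.029 ]
opening 0.1372
dpos [0. 0. 0.] drot [ 0.0035  0.0019 -0.0035] |dp| 0.0 ang 0.3
```

View pics/c6.png

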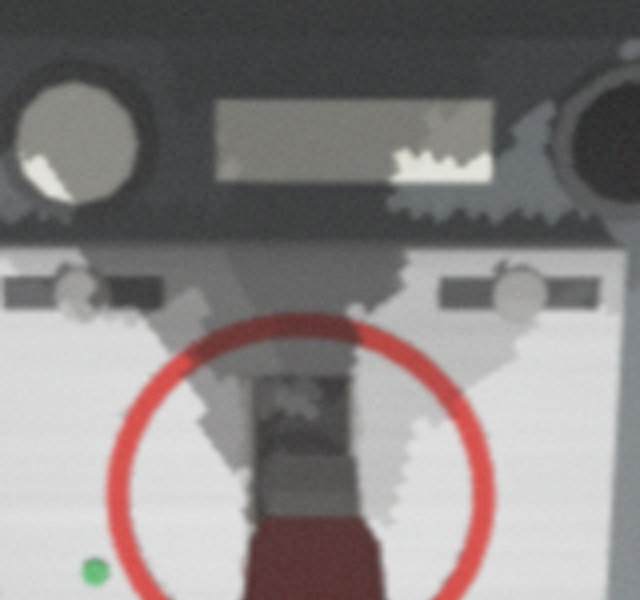

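View pics/c6s.png

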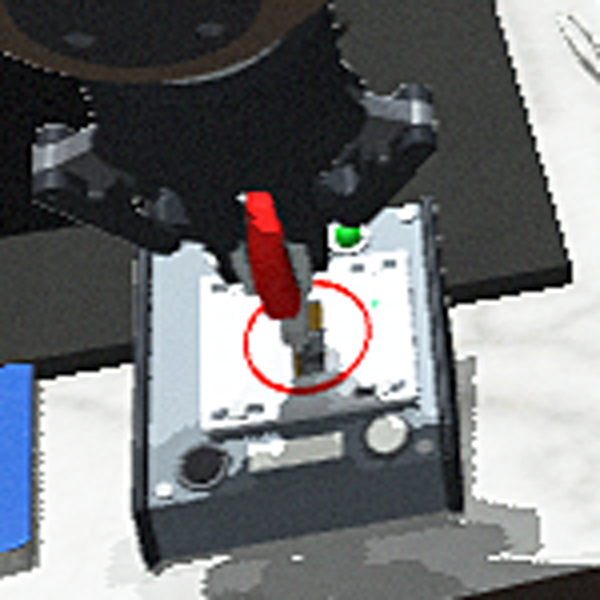

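```bash
cat > meas.py <<'E'
from h import *
z=np.load('d_wrist6.npz'); im=z['im']; st=dict(eef_pos=z['pos'],tcp_rot=z['rot'])
W=cloud(z['d'],'wrist',st); R0=R.from_quat(st['tcp_rot']); L=R0.inv().apply((W-st['eef_pos']).reshape(-1,3)).reshape(W.shape)
g=cv2.cvtColor(im,cv2.COLOR_RGB2GRAY)
for v in range(230,296,4): print(v,(L[v,312:328].mean(0)*1e3).round(1),g[v,300:345])
np.set_printoptions(linewidth=250)
reg=np.zeros((480,640),bool); reg[205:290,270:395]=1
reg&=(g>170)&np.isfinite(L).all(2); P=L[reg]; print('plate z',np.median(P,0))
E
python3 meas.py
```

```text
230 [19.  -1.8 75.3] [110 113 116 117 112 115 113 116 113 113 114 112 113 116 110 107 104 100
 102 101 102 102  99 103 104 100 101 103  99 102 102 102 106 123 153 180
 187 186 188 188 183 178 165 138 121]
234 [  6.5  -2.2 110.4] [122 133 138 135 123 112 110 106  99  96  91  82  82  85  86  82  74  77
  78  82  92  90  86  77  78  74  72  75  75  74  75  82 105 143 173 190
 192 193 194 192 195 193 194 192 192]
238 [  4.   -2.2 110.4] [152 150 147 145 142 133 127 115  96  91  90  91  92  97 103 106 104  98
  96  98  95  96  91  89  89  80  68  67  66  67  71  84 116 154 177 190
 190 193 192 190 192 193 192 193 192]
242 [  1.6  -2.2 110.2] [151 151 148 148 147 138 129 112  96  88  93  91  89  85  86  83  93 103
 105 101 105 106 105 102  93  78  77  80  77  78  80  87 116 145 166 184
 192 192 194 192 194 193 194 192 192]
246 [ -0.9  -2.2 110.2] [149 146 146 149 145 140 128 118  97  79  67  65  67  71  73  77  76  75
  76  77  76  71  78  74  77  75  74  76  76  76  77  87 119 149 169 179
 186 193 191 191 194 192 194 193 193]
250 [ 5.4 -2.  84. ] [152 151 150 150 148 140 132 117  97  79  
[... 1739 characters left out ...]
  66
  65  65  66  80 129 189 217 223 223]
286 [21.7 -1.1 -0.5] [221 221 221 221 217 189 114  68  61  65  67  65  65  63  65  63  66  62
  64  63  65  63  66  63  66  62  65  64  65  66  65  66  67  65  66  64
  67  65  62  71 103 165 213 222 223]
290 [21.7 -1.1 -3.7] [219 219 216 203 164 113  75  66  66  64  68  66  65  69  64  64  66  65
  65  65  65  67  60  64  62  67  66  65  66  63  66  60  65  69  64  63
  66  65  66  62  77 111 168 203 219]
294 [21.5 -1.1 -6.3] [172 120  88  85  82  68  68  62  65  65  65  60  61  64  63  65  62  63
  68  62  65  65  63  63  61  60  64  63  62  67  66  65  62  60  64  59
  63  64  64  61  62  67  76  86  94]
plate z [0.00600567 0.01486891 0.07526291]
```

The wrist crop shows the slot centre at u≈320.2 and the bit at u≈322.7, so the key is about 1.3 mm too far to +y. The tracking error agrees with this. I'll correct and go closer.

carry_out(
  commands=[
    {"delta_pos":[0.0012,-0.0012,0.003],"delta_rot":[0.0035,0.002,-0.0035],"claw":5},
    {"delta_pos":[0.0012,-0.0012,0.007],"delta_rot":[0.0035,0.002,-0.0035],"claw":5},
    {"delta_pos":[0.0012,-0.0012,0.01],"delta_rot":[0.0035,0.002,-0.0035],"claw":5},
    {"delta_pos":[0.0012,-0.0012,0.012],"delta_rot":[0.0035,0.002,-0.0035],"claw":5},
    {"delta_pos":[0.0012,-0.0012,0.012],"delta_rot":[0.0035,0.002,-0.0035],"claw":5},
    {"delta_pos":[0.0012,-0.0012,0.012],"delta_rot":[0.0035,0.002,-0.0035],"claw":5},
  ],
)

```text
time: 7.32
eef_pos: [0.4865, 0.2986, 0.1178]
tcp_rot: [0.273, 0.926, -0.073, 0.248]
contact_force: [-0.6, 0.1, -0.9]
opening: 0.134
```

```bash
python3 - <<'E'
from h import *
o=np.load('d_wrist6.npz'); 
s=show()
print('moved in face axes (toolx,y,z) mm',(RB.T@(s['eef_pos']-o['pos'])*1e3).round(2))
delta(s['eef_pos'],RB)
im,d=ctrl.read_camera('wrist'); save('wrist7',im); np.savez('d_wrist7.npz',im=im,d=d,pos=s['eef_pos'],rot=s['tcp_rot'])
save('c7',cv2.resize(im[190:310,265:385],None,fx=5,fy=5,interpolation=cv2.INTER_CUBIC))
im,d=ctrl.read_camera('scene'); save('c7s',cv2.resize(im[260:380,110:230],None,fx=5,fy=5,interpolation=cv2.INTER_CUBIC))
E
```

```text
time 7.3167
qpos [ 0.5578  0.168   2.042  -0.6727  0.8126  0.0038]
dq [ 0.0023 -0.0037 -0.0062  0.0009  0.0009  0.0014]
joint_efforts [-2.77000e-02 -3.17229e+01 -2.49847e+01 -8.84900e-01  4.50000e-03
  9.00000e-04]
eef_pos [0.4865 0.2986 0.1178]
tcp_rot [ 0.2732  0.9265 -0.073   0.2484]
contact_force [-0.5889  0.1011 -0.9203]
wrist_torque [0.2036 0.3062 0.0034]
opening 0.1344
moved in face axes (toolx,y,z) mm [ 1.35 -0.91 11.74]
dpos [0. 0. 0.] drot [0.0007 0.0001 0.0004] |dp| 0.0 ang 0.0
```

View pics/c7.png

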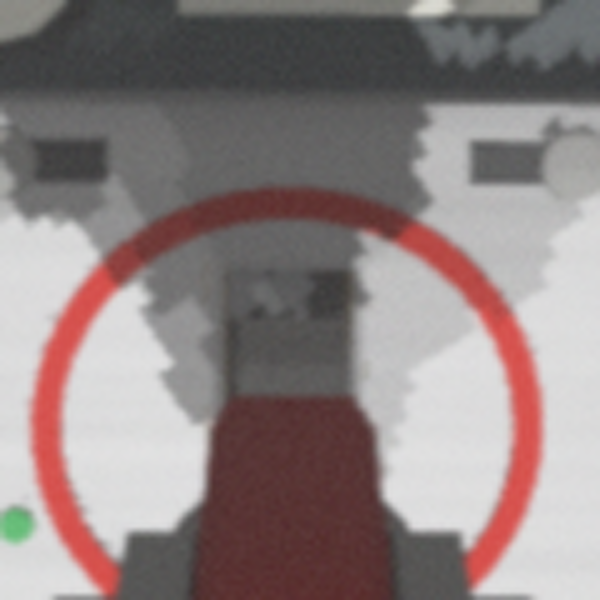

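View pics/c7s.png

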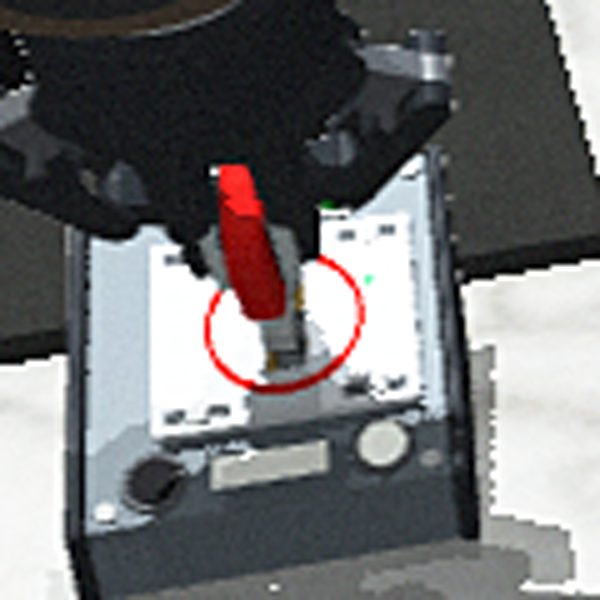

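The bit at crop x≈293 now lines up with the slot at crop x≈291 (228 to 353). Both ends have clearance and the tip is about 6 mm above the plate. I'll enter gently.

carry_out(
  commands=[
    {"delta_pos":[0,-0.0002,0.003],"delta_rot":[0.0007,0,0.0004],"claw":5},
    {"delta_pos":[0,-0.0002,0.005],"delta_rot":[0.0007,0,0.0004],"claw":5},
    {"delta_pos":[0,-0.0002,0.007],"delta_rot":[0.0007,0,0.0004],"claw":5},
    {"delta_pos":[0,-0.0002,0.009],"delta_rot":[0.0007,0,0.0004],"claw":5},
    {"delta_pos":[0,-0.0002,0.01],"delta_rot":[0.0007,0,0.0004],"claw":5},
    {"delta_pos":[0,-0.0002,0.01],"delta_rot":[0.0007,0,0.0004],"claw":5},
  ],
)

```text
time: 7.92
eef_pos: [0.4906, 0.2956, 0.1091]
tcp_rot: [0.274, 0.926, -0.073, 0.248]
contact_force: [-0.2, 1.0, -0.3]
opening: 0.134
```

```bash
cat >> h.py <<'E'
def rep(oldf='d_wrist7.npz'):
    o=np.load(oldf); s=ctrl.get_state()
    print('t',s['time'].__round__(2),'moved mm',(RB.T@(s['eef_pos']-o['pos'])*1e3).round(2),'F tool',(RB.T@s['contact_force']).round(2),'Tq tool',(RB.T@s['wrist_torque']).round(3),'open',round(s['opening'],3),'q',np.round(s['qpos'],2))
    delta(s['eef_pos'],RB); return s
E
python3 - <<'E'
from h import *
s=rep()
im,d=ctrl.read_camera('wrist'); save('wrist8',im)
save('c8',cv2.resize(im[190:310,265:385],None,fx=5,fy=5,interpolation=cv2.INTER_CUBIC))
E
```

```text
t 7.92 moved mm [-0.02 -0.24 10.14] F tool [ 0.76  0.67 -0.12] Tq tool [-0.017  0.292 -0.02 ] open 0.134 q [ 0.55  0.18  2.04 -0.68  0.8   0.01]
dpos [0. 0. 0.] drot [-0.0002  0.     -0.0001] |dp| 0.0 ang 0.0
```

View pics/c8.png

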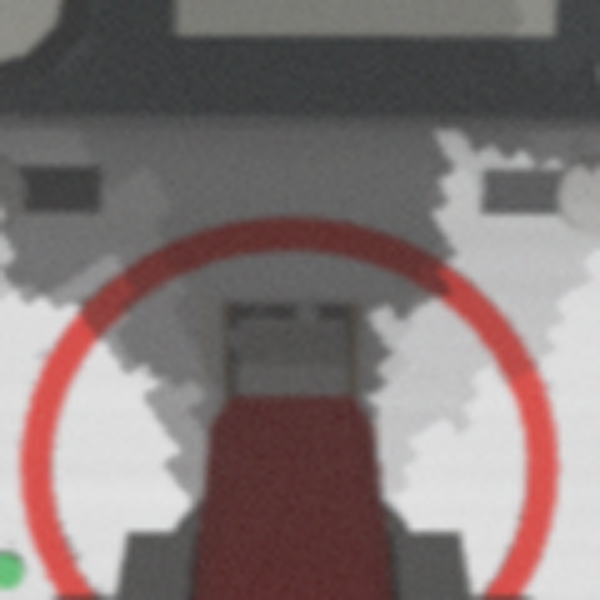

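The bit has entered the slot freely, with gaps on both sides and no contact force. I'll continue onto the plunger.

carry_out(
  commands=[
    {"delta_pos":[0,0,0.001],"delta_rot":[0,0,0],"claw":5},
    {"delta_pos":[0,0,0.002],"delta_rot":[0,0,0],"claw":5},
    {"delta_pos":[0,0,0.003],"delta_rot":[0,0,0],"claw":5},
    {"delta_pos":[0,0,0.004],"delta_rot":[0,0,0],"claw":5},
    {"delta_pos":[0,0,0.005],"delta_rot":[0,0,0],"claw":5},
    {"delta_pos":[0,0,0.006],"delta_rot":[0,0,0],"claw":5},
    {"delta_pos":[0,0,0.006],"delta_rot":[0,0,0],"claw":5},
  ],
)

```text
time: 8.55
eef_pos: [0.4932, 0.2941, 0.1041]
tcp_rot: [0.274, 0.926, -0.073, 0.248]
contact_force: [-2.7, 0.2, 1.7]
opening: 0.137
```

```bash
python3 - <<'E'
from h import *
s=rep()
E
```

```text
t 8.55 moved mm [-0.15 -0.06 15.92] F tool [ 1.21 -1.31 -2.7 ] Tq tool [ 0.167  0.388 -0.011] open 0.137 q [ 0.54  0.19  2.04 -0.69  0.79  0.02]
dpos [0. 0. 0.] drot [ 0.0002  0.0003 -0.0002] |dp| 0.0 ang 0.0
```

carry_out(
  commands=[
    {"delta_pos":[0,-0.0003,0.001],"delta_rot":[0,0,0],"claw":5},
    {"delta_pos":[0,-0.0003,0.002],"delta_rot":[0,0,0],"claw":5},
    {"delta_pos":[0,-0.0003,0.003],"delta_rot":[0,0,0],"claw":5},
    {"delta_pos":[0,-0.0003,0.004],"delta_rot":[0,0,0],"claw":5},
    {"delta_pos":[0,-0.0003,0.005],"delta_rot":[0,0,0],"claw":5},
    {"delta_pos":[0,-0.0003,0.006],"delta_rot":[0,0,0],"claw":5},
    {"delta_pos":[0,-0.0003,0.006],"delta_rot":[0,0,0],"claw":5},
  ],
)

```text
time: 9.13
eef_pos: [0.4957, 0.2924, 0.0989]
tcp_rot: [0.274, 0.926, -0.073, 0.248]
contact_force: [-3.3, 1.3, 3.4]
opening: 0.126
```

```bash
python3 - <<'E'
from h import *
s=rep()
E
```

```text
t 9.13 moved mm [-0.2  -0.14 21.91] F tool [ 1.34 -0.73 -4.68] Tq tool [-0.031  0.488 -0.049] open 0.126 q [ 0.54  0.2   2.04 -0.7   0.77  0.02]
dpos [0. 0. 0.] drot [ 0.0008  0.0003 -0.0002] |dp| 0.0 ang 0.0
```

carry_out(
  commands=[
    {"delta_pos":[0,-0.0003,0.0007],"delta_rot":[0.0005,0,0],"claw":5},
    {"delta_pos":[0,-0.0003,0.0014],"delta_rot":[0.0005,0,0],"claw":5},
    {"delta_pos":[0,-0.0003,0.0021],"delta_rot":[0.0005,0,0],"claw":5},
    {"delta_pos":[0,-0.0003,0.0028],"delta_rot":[0.0005,0,0],"claw":5},
    {"delta_pos":[0,-0.0003,0.0035],"delta_rot":[0.0005,0,0],"claw":5},
    {"delta_pos":[0,-0.0003,0.0035],"delta_rot":[0.0005,0,0],"claw":5},
  ],
)

```text
time: 9.63
eef_pos: [0.4972, 0.2914, 0.096]
tcp_rot: [0.273, 0.926, -0.073, 0.249]
contact_force: [-3.4, 3.3, 4.1]
opening: 0.135
```

```bash
python3 - <<'E'
from h import *
s=rep()
im,d=ctrl.read_camera('scene'); save('c9s',cv2.resize(im[260:380,110:230],None,fx=5,fy=5,interpolation=cv2.INTER_CUBIC))
im,d=ctrl.read_camera('wrist'); save('c9',cv2.resize(im[190:310,265:385],None,fx=5,fy=5,interpolation=cv2.INTER_CUBIC))
E
```

```text
t 9.63 moved mm [-0.24 -0.18 25.37] F tool [ 1.97  0.98 -5.85] Tq tool [-0.165  0.681 -0.019] open 0.135 q [ 0.54  0.21  2.04 -0.7   0.77  0.02]
dpos [0. 0. 0.] drot [ 0.0009  0.0004 -0.0002] |dp| 0.0 ang 0.1
```

View pics/c9.png

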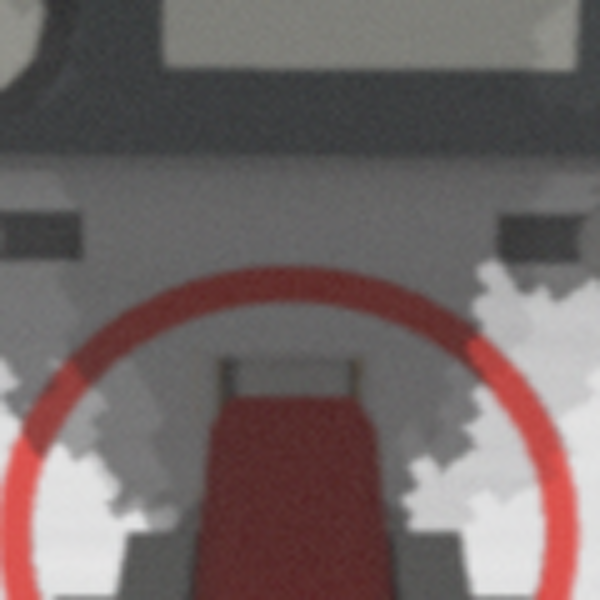

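carry_out(
  commands=[
    {"delta_pos":[0,0.0,0.0005],"delta_rot":[0.0005,0,0],"claw":5},
    {"delta_pos":[0,0.0,0.001],"delta_rot":[0.0005,0,0],"claw":5},
    {"delta_pos":[0,0.0,0.0015],"delta_rot":[0.0005,0,0],"claw":5},
    {"delta_pos":[0,0.0,0.0015],"delta_rot":[0.0005,0,0],"claw":5},
  ],
)

```text
time: 10.07
eef_pos: [0.4978, 0.291, 0.0947]
tcp_rot: [0.274, 0.926, -0.073, 0.248]
contact_force: [-4.1, 3.3, 4.0]
opening: 0.134
```

```bash
python3 - <<'E'
from h import *
s=rep()
E
```

```text
t 10.07 moved mm [-0.25 -0.16 26.84] F tool [ 2.54  0.5  -6.11] Tq tool [-0.116  0.658 -0.002] open 0.134 q [ 0.53  0.21  2.04 -0.7   0.77  0.02]
dpos [0. 0. 0.] drot [ 0.0005  0.0003 -0.0003] |dp| 0.0 ang 0.0
```

View pics/c9s.png

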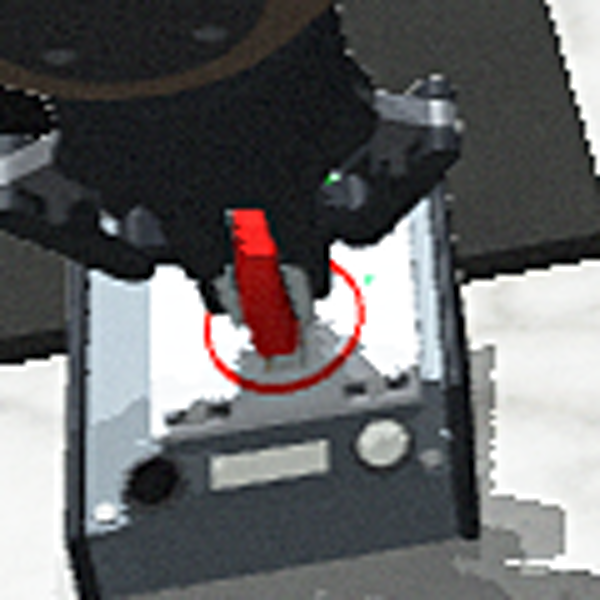

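carry_out(
  commands=[
    {"delta_pos":[0,0.0,0.0005],"delta_rot":[0.0005,0,0],"claw":5},
    {"delta_pos":[0,0.0,0.001],"delta_rot":[0.0005,0,0],"claw":5},
    {"delta_pos":[0,0.0,0.0015],"delta_rot":[0.0005,0,0],"claw":5},
    {"delta_pos":[0,0.0,0.0015],"delta_rot":[0.0005,0,0],"claw":5},
  ],
)

```text
time: 10.4
eef_pos: [0.4984, 0.2906, 0.0934]
tcp_rot: [0.274, 0.926, -0.073, 0.248]
contact_force: [-4.4, 3.7, 4.4]
opening: 0.134
```

```bash
python3 - <<'E'
from h import *
s=rep()
im,d=ctrl.read_camera('wrist'); np.savez('d_wrist10.npz',im=im,d=d,pos=s['eef_pos'],rot=s['tcp_rot'])
save('c10',cv2.resize(im[200:420,230:420],None,fx=2.7,fy=2.7,interpolation=cv2.INTER_CUBIC))
for f in ['d_wrist5.npz','d_wrist7.npz','d_wrist10.npz']:
    z=np.load(f);st=dict(eef_pos=z['pos'],tcp_rot=z['rot']);W=cloud(z['d'],'wrist',st);L=R.from_quat(z['rot']).inv().apply((W-z['pos']).reshape(-1,3)).reshape(W.shape)
    hsv=cv2.cvtColor(z['im'],cv2.COLOR_RGB2HSV)
    m=((hsv[...,0]<10)|(hsv[...,0]>170))&(hsv[...,1]>90)&(L[...,2]<40)&(abs(L[...,1])<.009)&(L[...,0]<.03); m[:255]=0
    p=L[m&np.isfinite(L).all(2)&(L[...,2]<.035)]; print(f,'bow z range',np.percentile(p[:,2],[.5,2,98,99.5])*1e3,'rows',np.nonzero(m[:,323])[0][[0,-1]])
L=L; g=z['im']
for v in range(250,275,2): print(v,(L[v,323]*1e3).round(1),g[v,323])
print('plate z beside', np.nanmedian(L[270:300,285:300,2])*1e3,np.nanmedian(L[270:300,350:365,2])*1e3, L[250,323]*1e3)
E
```

```text
t 10.4 moved mm [-0.24 -0.13 28.3 ] F tool [ 2.68  0.7  -6.67] Tq tool [-0.047  0.675 -0.036] open 0.134 q [ 0.53  0.22  2.04 -0.7   0.77  0.03]
dpos [0. 0. 0.] drot [ 0.      0.0003 -0.0003] |dp| 0.0 ang 0.0
d_wrist5.npz bow z range [-51.98020448 -24.00574986   9.80561426  13.05393842] rows [270 453]
d_wrist7.npz bow z range [-56.2356248  -24.03595285   9.63339406  12.98584211] rows [270 439]
d_wrist10.npz bow z range [-46.42912918 -23.81600965  10.28307422  13.26790807] rows [270 434]
250 [22.3 -0.  34.1] [100  47  47]
252 [21.4 -0.  34.4] [99 65 62]
254 [20.4 -0.  34.8] [101 101 102]
256 [19.3 -0.  35.3] [103 103 103]
258 [18.5 -0.  35.3] [102 103 101]
260 [17.6 -0.  35.3] [101 101 100]
262 [16.7 -0.  35.5] [101 100 101]
264 [12.6 -0.  44. ] [92 93 91]
266 [11.8 -0.  43.7] [92 90 88]
268 [10.7 -0.  44. ] [95 89 86]
270 [21.8  0.  13.4] [85 47 47]
272 [22.1  0.  10.8] [88 46 44]
274 [21.8  0.   9.7] [87 46 45]
plate z beside 34.95371882222581 35.22068998256682 [ 2.23432486e+01 -1.32449544e-02  3.40909861e+01]
```

View pics/c10.png

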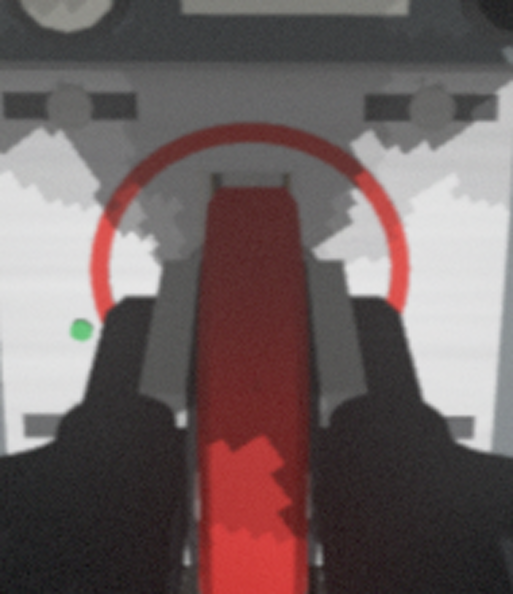

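The plate is 35 mm ahead of the TCP and the tip 57.3 mm, so the tip is 22 mm below the plate. Home is 24.5 mm, because the −18.5 figure is from the face, which lies 6 mm under the plate's surface. That leaves about 2.4 mm.

carry_out(
  commands=[
    {"delta_pos":[0,0.0,0.0006],"delta_rot":[0,0,0],"claw":5},
    {"delta_pos":[0,0.0,0.0012],"delta_rot":[0,0,0],"claw":5},
    {"delta_pos":[0,0.0,0.0018],"delta_rot":[0,0,0],"claw":5},
    {"delta_pos":[0,0.0,0.0024],"delta_rot":[0,0,0],"claw":5},
    {"delta_pos":[0,0.0,0.0024],"delta_rot":[0,0,0],"claw":5},
  ],
)

```text
time: 10.87
eef_pos: [0.4994, 0.29, 0.0914]
tcp_rot: [0.274, 0.926, -0.073, 0.248]
contact_force: [-4.4, 3.8, 4.5]
opening: 0.13
```

```bash
python3 - <<'E'
from h import *
s=rep()
E
```

```text
t 10.87 moved mm [-0.24 -0.14 30.62] F tool [ 2.72  0.84 -6.74] Tq tool [-0.064  0.709 -0.028] open 0.13 q [ 0.53  0.22  2.04 -0.71  0.76  0.03]
dpos [0. 0. 0.] drot [-0.0001  0.0003 -0.0004] |dp| 0.0 ang 0.0
```

Not yet on the collar, as the force is only the spring's. I'll advance in small steps.

carry_out(
  commands=[
    {"delta_pos":[0,0.0,0.0005],"delta_rot":[0,0,0],"claw":5},
    {"delta_pos":[0,0.0,0.001],"delta_rot":[0,0,0],"claw":5},
    {"delta_pos":[0,0.0,0.0013],"delta_rot":[0,0,0],"claw":5},
    {"delta_pos":[0,0.0,0.0013],"delta_rot":[0,0,0],"claw":5},
  ],
)

```text
time: 11.2
eef_pos: [0.4996, 0.29, 0.0912]
tcp_rot: [0.274, 0.926, -0.074, 0.248]
contact_force: [-9.5, 3.8, 10.7]
opening: 0.133
```

```bash
python3 - <<'E'
from h import *
s=rep()
E
```

```text
t 11.2 moved mm [-0.27 -0.05 30.85] F tool [  3.33  -1.95 -14.31] Tq tool [ 0.452  0.918 -0.008] open 0.133 q [ 0.53  0.22  2.04 -0.71  0.76  0.03]
dpos [0. 0. 0.] drot [-0.0008  0.0004 -0.0012] |dp| 0.0 ang 0.1
```

The collar is home: travel stopped at 30.8 mm and the force rose to 14 N. Now I'll keep it lightly pressed and turn clockwise (+ about tool z) around the slot axis, at about tool (−1.2, −0.1) mm.

carry_out(
  commands=[
    {"delta_pos":[0,0.0001,0.001],"delta_rot":[0,0,0.07],"claw":5},
    {"delta_pos":[0,0.0002,0.001],"delta_rot":[0,0,0.14],"claw":5},
    {"delta_pos":[-0.0001,0.0003,0.001],"delta_rot":[0,0,0.21],"claw":5},
    {"delta_pos":[-0.0001,0.0003,0.001],"delta_rot":[0,0,0.28],"claw":5},
  ],
)

```text
time: 11.53
eef_pos: [0.4998, 0.29, 0.0914]
tcp_rot: [0.402, 0.878, -0.038, 0.256]
contact_force: [-9.9, 3.3, 11.3]
opening: 0.129
```

```bash
cat >> h.py <<'E'
def rep2():
    s=rep(); Rt=R.from_quat(s['tcp_rot'])
    print('turn deg',np.degrees((R.from_matrix(RB).inv()*Rt).as_rotvec()).round(2),'F cur tool',Rt.inv().apply(s['contact_force']).round(2),'T',Rt.inv().apply(s['wrist_torque']).round(3))
    return s
E
python3 - <<'E'
from h import *
s=rep2()
E
```

```text
t 11.53 moved mm [-0.53  0.11 30.84] F tool [  3.14  -2.61 -14.87] Tq tool [ 0.486  0.827 -0.082] open 0.129 q [ 0.53  0.22  2.04 -0.71  0.76  0.31]
dpos [0. 0. 0.] drot [-0.0019  0.0012 -0.2844] |dp| 0.0 ang 16.3
turn deg [ 0.11 -0.07 16.3 ] F cur tool [  2.25  -3.41 -14.87] T [ 0.698  0.657 -0.084]
```

carry_out(
  commands=[
    {"delta_pos":[0.0001,-0.0001,0.001],"delta_rot":[0,0,0.08],"claw":5},
    {"delta_pos":[0.0002,-0.0001,0.001],"delta_rot":[0,0,0.16],"claw":5},
    {"delta_pos":[0.0002,0.0,0.001],"delta_rot":[0,0,0.24],"claw":5},
    {"delta_pos":[0.0002,0.0001,0.001],"delta_rot":[0,0,0.32],"claw":5},
  ],
)

```text
time: 11.87
eef_pos: [0.5001, 0.2902, 0.0915]
tcp_rot: [0.538, 0.802, 0.003, 0.26]
contact_force: [-8.4, 3.2, 9.5]
opening: 0.131
```

```bash
python3 - <<'E'
from h import *
s=rep2()
E
```

```text
t 11.87 moved mm [-0.72  0.4  30.85] F tool [  2.84  -1.86 -12.66] Tq tool [ 0.277  0.746 -0.106] open 0.131 q [ 0.53  0.22  2.04 -0.71  0.76  0.64]
dpos [0. 0. 0.] drot [-0.0019  0.0025 -0.6081] |dp| 0.0 ang 34.8
turn deg [ 0.11 -0.14 34.84] F cur tool [  1.23  -3.16 -12.66] T [ 0.653  0.454 -0.108]
```

carry_out(
  commands=[
    {"delta_pos":[0.0001,-0.0001,0.001],"delta_rot":[0,0,0.08],"claw":5},
    {"delta_pos":[0.0001,-0.0001,0.001],"delta_rot":[0,0,0.16],"claw":5},
    {"delta_pos":[0.0001,0.0,0.001],"delta_rot":[0,0,0.24],"claw":5},
    {"delta_pos":[0.0001,0.0001,0.001],"delta_rot":[0,0,0.32],"claw":5},
  ],
)

```text
time: 12.2
eef_pos: [0.5005, 0.2903, 0.0916]
tcp_rot: [0.661, 0.704, 0.045, 0.256]
contact_force: [-8.9, 3.2, 9.3]
opening: 0.132
```

```bash
python3 - <<'E'
from h import *
s=rep2()
E
```

```text
t 12.2 moved mm [-1.    0.69 30.85] F tool [  3.28  -2.14 -12.65] Tq tool [ 0.349  0.759 -0.104] open 0.132 q [ 0.53  0.22  2.04 -0.71  0.76  0.96]
dpos [0. 0. 0.] drot [-0.0015  0.0037 -0.9319] |dp| 0.0 ang 53.4
turn deg [ 0.09 -0.21 53.39] F cur tool [  0.19  -3.91 -12.65] T [ 0.817  0.172 -0.107]
```

carry_out(
  commands=[
    {"delta_pos":[0.0,-0.0002,0.001],"delta_rot":[0,0,0.08],"claw":5},
    {"delta_pos":[0.0,-0.0002,0.001],"delta_rot":[0,0,0.16],"claw":5},
    {"delta_pos":[0.0,-0.0001,0.001],"delta_rot":[0,0,0.24],"claw":5},
    {"delta_pos":[0.0,-0.0001,0.001],"delta_rot":[0,0,0.24],"claw":5},
  ],
)

```text
time: 12.53
eef_pos: [0.5008, 0.2903, 0.0917]
tcp_rot: [0.741, 0.619, 0.076, 0.249]
contact_force: [-8.4, 3.0, 10.6]
opening: 0.135
```

```bash
python3 - <<'E'
from h import *
s=rep2()
E
```

```text
t 12.53 moved mm [-1.26  0.81 30.85] F tool [  2.18  -2.08 -13.55] Tq tool [ 0.27   0.742 -0.022] open 0.135 q [ 0.53  0.22  2.04 -0.71  0.77  1.2 ]
dpos [0. 0. 0.] drot [-9.0000e-04  4.7000e-03 -1.1748e+00] |dp| 0.0 ang 67.3
turn deg [ 5.000e-02 -2.700e-01  6.731e+01] F cur tool [ -1.14  -2.79 -13.55] T [ 0.788  0.037 -0.025]
```

carry_out(
  commands=[
    {"delta_pos":[0.0,-0.0001,0.001],"delta_rot":[0,0,0.03],"claw":5},
    {"delta_pos":[0.0,-0.0001,0.001],"delta_rot":[0,0,0.06],"claw":5},
    {"delta_pos":[0.0,-0.0001,0.001],"delta_rot":[0,0,0.09],"claw":5},
    {"delta_pos":[0.0,-0.0001,0.001],"delta_rot":[0,0,0.09],"claw":5},
  ],
)

```text
time: 12.87
eef_pos: [0.5009, 0.2903, 0.0918]
tcp_rot: [0.768, 0.584, 0.087, 0.246]
contact_force: [-7.9, 2.8, 9.6]
opening: 0.134
```

```bash
python3 - <<'E'
from h import *
s=rep2()
E
```

```text
t 12.87 moved mm [-1.38  0.87 30.85] F tool [  2.28  -1.91 -12.43] Tq tool [ 0.289  0.937 -0.022] open 0.134 q [ 0.53  0.22  2.04 -0.71  0.77  1.3 ]
dpos [0. 0. 0.] drot [-8.000e-04  5.500e-03 -1.266e+00] |dp| 0.0 ang 72.5
turn deg [ 4.000e-02 -3.200e-01  7.254e+01] F cur tool [ -1.2   -2.72 -12.44] T [ 0.981  0.005 -0.027]
```

carry_out(
  commands=[
    {"delta_pos":[0.0,-0.0001,0.001],"delta_rot":[0,0,0.025],"claw":5},
    {"delta_pos":[0.0,-0.0001,0.001],"delta_rot":[0,0,0.05],"claw":5},
    {"delta_pos":[0.0,-0.0001,0.001],"delta_rot":[0,0,0.07],"claw":5},
    {"delta_pos":[0.0,-0.0001,0.001],"delta_rot":[0,0,0.07],"claw":5},
  ],
)

```text
time: 13.2
eef_pos: [0.501, 0.2903, 0.0918]
tcp_rot: [0.789, 0.557, 0.095, 0.243]
contact_force: [-9.2, 4.0, 9.9]
opening: 0.132
```

```bash
python3 - <<'E'
from h import *
s=rep2()
E
```

```text
t 13.2 moved mm [-1.44  0.92 30.85] F tool [  3.66  -1.61 -13.55] Tq tool [ 0.35   0.892 -0.036] open 0.132 q [ 0.53  0.22  2.04 -0.71  0.77  1.37]
dpos [0. 0. 0.] drot [-7.0000e-04  6.3000e-03 -1.3368e+00] |dp| 0.0 ang 76.6
turn deg [ 4.000e-02 -3.600e-01  7.659e+01] F cur tool [ -0.79  -3.89 -13.56] T [ 0.949 -0.134 -0.041]
```

```bash
python3 - <<'E'
from h import *
im,d=ctrl.read_camera('wrist'); save('wrist11',im)
im,d=ctrl.read_camera('scene'); save('c11s',cv2.resize(im[260:380,110:230],None,fx=5,fy=5,interpolation=cv2.INTER_CUBIC))
E
```

```text
(no output)
```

View pics/wrist11.png

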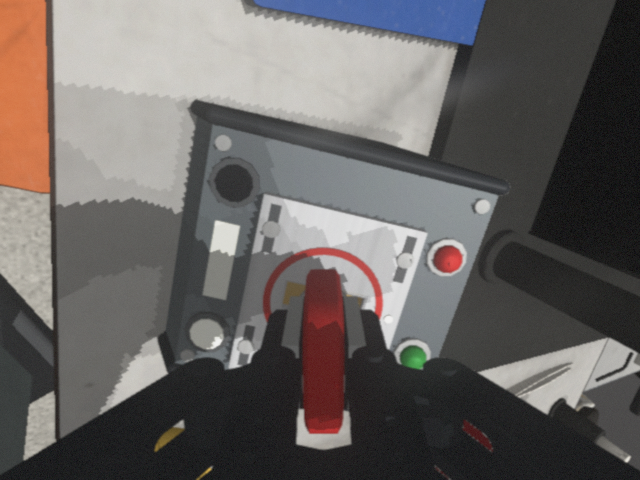

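View pics/c11s.png

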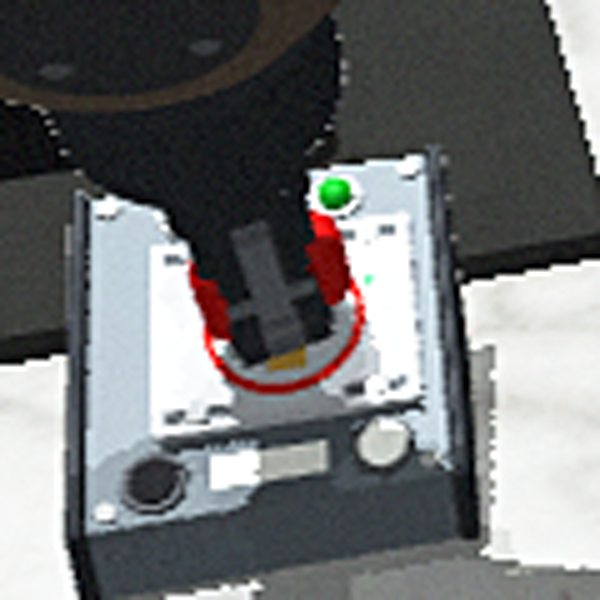

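The wrist view shows the key turned, with the bow at (323,350) against the plate rotated about 76°, and the brass floor showing in the slot at about (295,292). There is no clear stop torque yet, so I'll ease a little further.

carry_out(
  commands=[
    {"delta_pos":[0.0,-0.0001,0.001],"delta_rot":[0,0,0.02],"claw":5},
    {"delta_pos":[0.0,-0.0001,0.001],"delta_rot":[0,0,0.035],"claw":5},
    {"delta_pos":[0.0,-0.0001,0.001],"delta_rot":[0,0,0.035],"claw":5},
  ],
)

```text
time: 13.55
eef_pos: [0.5009, 0.2903, 0.0918]
tcp_rot: [0.798, 0.543, 0.099, 0.242]
contact_force: [-8.4, 3.9, 10.4]
opening: 0.134
```

```bash
python3 - <<'E'
from h import *
s=rep2()
E
```

```text
t 13.55 moved mm [-1.44  0.91 30.86] F tool [  2.72  -1.33 -13.61] Tq tool [ 0.323  0.845 -0.317] open 0.134 q [ 0.53  0.22  2.03 -0.71  0.77  1.4 ]
dpos [0. 0. 0.] drot [-7.0000e-04  7.4000e-03 -1.3704e+00] |dp| 0.0 ang 78.5
turn deg [ 4.000e-02 -4.200e-01  7.852e+01] F cur tool [ -0.84  -2.88 -13.62] T [ 0.891 -0.147 -0.323]
```

The torque rose to −0.32 N m at 78.5° of gripper turn, so the key is on the stop. I'll let go and keep the arm still while the fingers open.

carry_out(
  commands=[
    {"delta_pos":[0,0,0.0008],"delta_rot":[0,0,0],"claw":5},
    {"delta_pos":[0,0,0.0008],"delta_rot":[0,0,0],"claw":20},
    {"delta_pos":[0,0,0.0],"delta_rot":[0,0,0],"claw":40},
    {"delta_pos":[0,0,0.0],"delta_rot":[0,0,0],"claw":60},
    {"delta_pos":[0,0,0.0],"delta_rot":[0,0,0],"claw":60},
    {"delta_pos":[0,0,0.0],"delta_rot":[0,0,0],"claw":60},
  ],
)

```text
time: 14.05
eef_pos: [0.501, 0.2898, 0.0914]
tcp_rot: [0.798, 0.543, 0.099, 0.242]
contact_force: [0.6, -0.2, 0.2]
opening: 0.6
```

```bash
python3 - <<'E'
from h import *
s=rep2()
im,d=ctrl.read_camera('wrist'); save('wrist12',im)
E
```

```text
t 14.05 moved mm [-1.5   0.51 31.39] F tool [-0.61  0.13  0.11] Tq tool [0.06  0.242 0.056] open 0.6 q [ 0.53  0.23  2.04 -0.71  0.77  1.4 ]
dpos [0. 0. 0.] drot [-0.0016  0.008  -1.3704] |dp| 0.0 ang 78.5
turn deg [ 0.09 -0.46 78.52] F cur tool [0.01 0.62 0.11] T [ 0.249 -0.011  0.054]
```

View pics/wrist12.png

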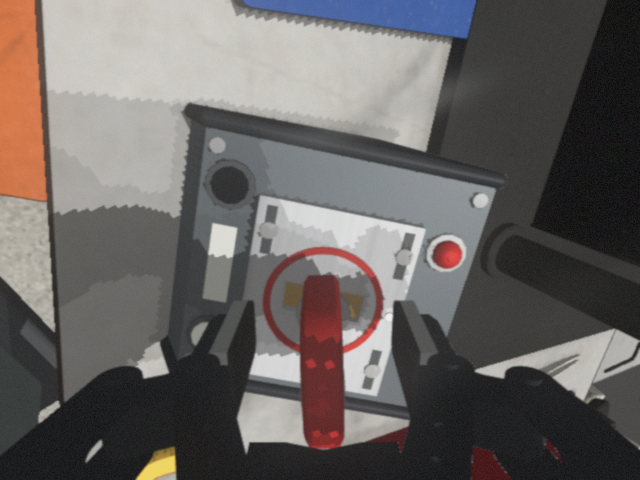

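The key, at (323,360), is free between the open jaws and still upright in the lock. I'll retreat straight back.

carry_out(
  commands=[
    {"delta_pos":[0,0,-0.01],"delta_rot":[0,0,0],"claw":60},
    {"delta_pos":[0,0,-0.025],"delta_rot":[0,0,0],"claw":60},
    {"delta_pos":[0,0,-0.045],"delta_rot":[0,0,0],"claw":60},
    {"delta_pos":[0,0,-0.07],"delta_rot":[0,0,0],"claw":60},
    {"delta_pos":[0,0,-0.095],"delta_rot":[0,0,0],"claw":60},
    {"delta_pos":[0,0,-0.12],"delta_rot":[0,0,0],"claw":60},
    {"delta_pos":[0,0,-0.13],"delta_rot":[0,0,0],"claw":60},
    {"delta_pos":[0,0,-0.13],"delta_rot":[0,0,0],"claw":60},
  ],
)

```text
time: 14.77
eef_pos: [0.4469, 0.3277, 0.2073]
tcp_rot: [0.798, 0.543, 0.102, 0.242]
contact_force: [0.6, -0.6, 0.6]
opening: 0.6
```

```bash
python3 - <<'E'
from h import *
s=rep2()
im,d=ctrl.read_camera('wrist'); save('wrist13',im); np.savez('d_wrist13.npz',im=im,d=d,pos=s['eef_pos'],rot=s['tcp_rot'])
save('c13',cv2.resize(im[150:330,230:430],None,fx=3,fy=3,interpolation=cv2.INTER_CUBIC))
W=cloud(d,'wrist',s); hsv=cv2.cvtColor(im,cv2.COLOR_RGB2HSV)
Q=(W-SL)@np.c_[FX,FY,N]
m=((hsv[...,0]<10)|(hsv[...,0]>170))&(hsv[...,1]>90)&(Q[...,2]>.01)&(Q[...,2]<.09)&(abs(Q[...,0])<.05)&(abs(Q[...,1])<.05)
p=Q[m]; print(len(p),p.min(0),p.max(0)); t=p[p[:,2]>np.percentile(p[:,2],95)-.004]
print('top z',np.percentile(p[:,2],[50,90,98]),'rect (x up,y left)',t.mean(0),cv2.minAreaRect(t[:,:2].astype(np.float32)))
im,d=ctrl.read_camera('scene'); save('c13s',cv2.resize(im[220:400,100:290],None,fx=3.2,fy=3.2,interpolation=cv2.INTER_CUBIC))
im,d=ctrl.read_camera('side'); save('side13',im)
E
```

```text
t 14.77 moved mm [  -2.21    2.98 -102.01] F tool [-1.03 -0.16 -0.12] Tq tool [-0.02   0.185 -0.001] open 0.6 q [ 0.65  0.03  2.01 -0.6   1.    1.33]
dpos [0. 0. 0.] drot [ 0.0051  0.0056 -1.3716] |dp| 0.0 ang 78.6
turn deg [-0.29 -0.32 78.59] F cur tool [-0.36  0.98 -0.11] T [ 0.177  0.056 -0.001]
1468 [-0.01021144 -0.01823922  0.02488401] [0.00897321 0.02542242 0.06197062]
top z [0.05932738 0.06069173 0.06125612] rect (x up,y left) [-0.00028665  0.00318152  0.05966696] ((7.307936903089285e-05, 0.0023968853056430817), (0.011858867481350899, 0.0377730168402195), 13.687060356140137)
```

View pics/c13.png

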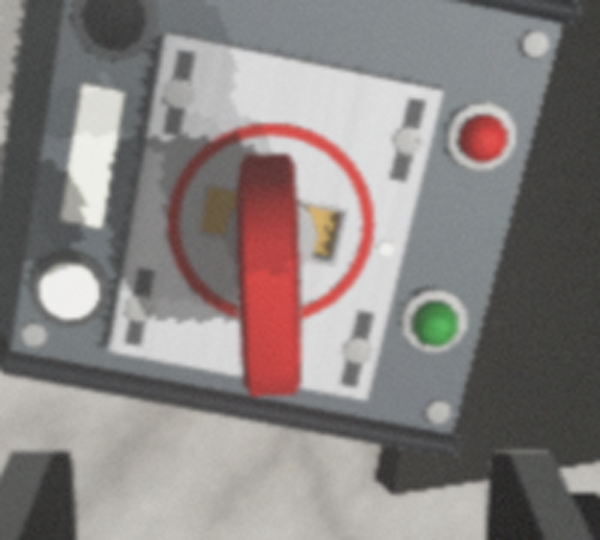

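View pics/c13s.png

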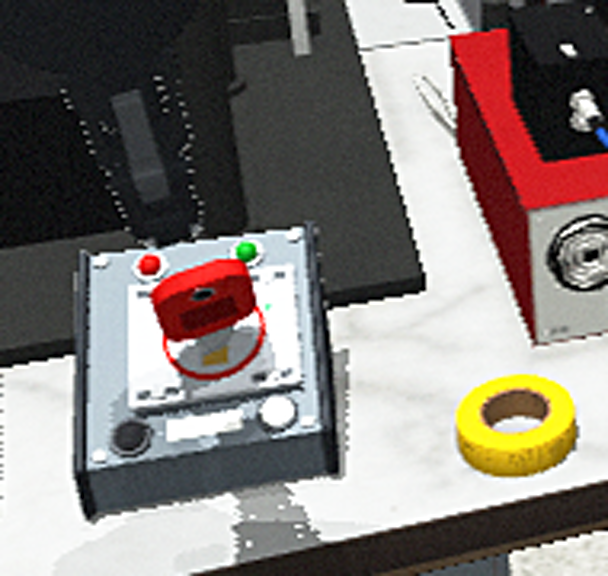

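View pics/side13.png

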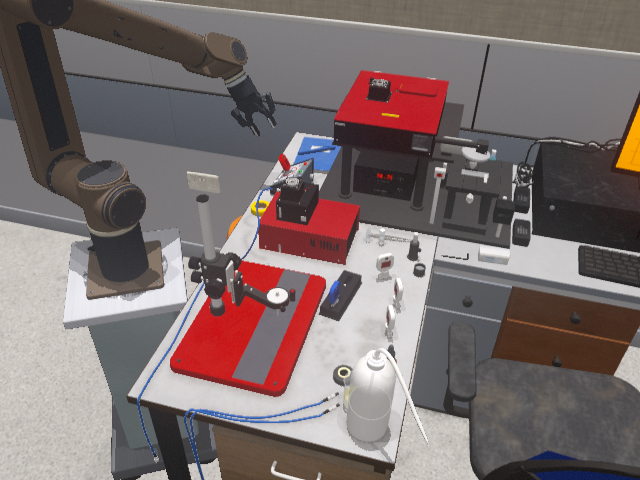

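The bow top is 61 mm above the plate (55.5 home + 5.5 rise, so caught) and the key sits at 76.3°. The blue key is still in the stand, and the tape roll and the other things look unmoved. I'll hand in.

```bash
python3 - <<'E'
from h import *
print(ctrl.sign_off())
E
```

```text
the job is handed in; nothing more can be done
None
```

The red key is caught in the console lock, turned clockwise against the stop. I handed the job in at about 15 s of the 58 s allowed.

**What I did:** I took the red key from the far slot of the stand and located the lock slot with the wrist camera. I then pushed the key in against the spring until the collar was home. Keeping it pressed at about 13 N, I turned it until it met the stop, let go and backed straight off. At the stop the torque rose from about 0.04 to 0.32 N m.

**Last checks:**
- **Depth:** the bow top stands 61 mm above the plate, which is the home height of 55.5 mm plus the 5.5 mm rise of a caught key.
- **Angle:** the bow measured about 76.3° of turn. The gripper itself read 78.5° at the stop, about 2° more, which I put down to calibration and compliance.
- **Surroundings:** the blue key is still in the stand, the tape roll and the other things I could see looked unmoved, and nothing touched the robot. I compared these by eye, not by measurement.

**What disagreed:**
- **Insertion depth:** I first took it as 6 mm too short, reading the home depth from the plate instead of the face. I found this from the depth image and the missing rise in force.
- **Tracking:** the arm was up to 2 mm off sideways on the approach, which I corrected before the key entered the slot.
- **Green mark:** the small green mark on the plate looked whitish in the final wrist view. I did not find out why.

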